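# Hang the graphite paddle on its peg

## Task

Draw the graphite paddle out of its slot in the tool block and hang it by its eye on the empty peg in the middle of the rack, pushed fully home so that the eye sits against the peg's collar, and let go. The peg has been bent over the years, so feel for it gently, never force the paddle against the rack, and do not disturb the tools hanging on either side or the other things on the bench.

Things in the scene. Friction and masses are not known exactly. Their poses are not given: they have to be found in the camera images.
- paddle: Graphite paddle to hang, 186 mm tall, 0.1 to 0.16 kg, upright in the block's slot. Origin: centre of its foot; z up, x normal to its flat face, y its width; both faces alike. Black plate 52 (y) x 8 (x) mm, 60 mm high; 8 mm round steel shank; from z = 90 to 170 mm a flat-sided wooden handle 16 mm wide (y), 12 mm thick (x); on top a steel eye.
- eye (a point): Centre of the paddle's eye, 178 mm above the paddle's origin: a ring of 3 mm wire in the plane of the paddle (hole along the paddle's x), 16 mm outside, 10 mm inside, so it clears the 6 mm peg by only 2 mm all round.
- rack: Fixed bench rack. Origin on the bench under the crossbar; x points from the pegs to the crossbar, y along it, z up. Wooden crossbar 370 mm long, 18 mm thick, from z = 207 to 245 mm, front face at x = -9 mm. On it, at y = -140, -70, 0, 70, 140 mm, five steel collars 12 mm thick, 14 mm long, each with a 6 mm peg. The middle peg is empty, the others are straight and hold tools.
- peg_root (a point): Fixed point where the axis of the empty peg leaves its collar (x = -23, y = 0, z = 235 mm in the rack's frame). The straight peg would stick out 60 mm towards -x, rising 12 degrees: flat tip 59 mm out, 12 mm higher. It is rigid but bent about this point, sideways by up to 12.5 degrees (tip 13.5 mm left or right) and up or down by up to 4.5 degrees (tip 5 mm), differently each time.
- home (a point): Where the eye's centre lies when the paddle hangs fully home on the empty peg, its eye against the collar: 1.6 mm in front of the collar's face, 1.4 mm below the peg's root (x = -24.6, y = 0, z = 233.6 mm in the rack's frame; axes as the rack's). The paddle does not slide down the peg by itself: push it home.
- block: Fixed wooden tool block, 120 mm (x) by 100 mm (y), 42 mm high; origin at the centre of its underside, z up. Two slots across it, 56 mm long (y), 11 mm wide (x), 32 mm deep, centred at x = -24 mm (the paddle's) and x = 26 mm (the spatula's); the paddle's and the spatula's axes lie along the block's.
- paddle_wide: Black graphite paddle, plate 64 mm wide, dark wooden handle 16 x 12 mm with an eye on top, hanging on a peg, not to be disturbed. Origin: centre of its foot, 178 mm below its eye's centre; z up, x towards the crossbar. Beside the empty peg, on one side (y = 70 or -70 mm in the rack's frame).
- paddle_brass: Brass paddle, plate 64 mm wide, pale wooden handle 16 x 12 mm with an eye on top, hanging on a peg, not to be disturbed. Origin: centre of its foot, 178 mm below its eye's centre; z up, x towards the crossbar. Beside the empty peg, on the other side.
- reamer: Black tapered graphite reamer, 26 mm thick, dark wooden handle 16 x 12 mm with an eye on top, hanging on a peg, not to be disturbed. Origin: centre of its foot, 178 mm below its eye's centre; z up, x towards the crossbar. On one of the two outermost pegs.
- rod_tool: Brass rod tool, 18 mm thick, pale wooden handle 16 x 12 mm with an eye on top, hanging on a peg, not to be disturbed. Origin: centre of its foot, 178 mm below its eye's centre; z up, x towards the crossbar. On the other outermost peg.
- spatula: Steel spatula with a round black grip, blade 50 mm wide, 130 mm tall, standing in the other slot of the block, 50 mm from the paddle; leave it there. Origin at the centre of its foot.
- flask: Round glass flask, 72 mm wide, 125 mm tall, standing on the bench beyond the block; leave alone. Origin at the centre of its underside.
- flask_small: Smaller glass flask, 56 mm wide, 100 mm tall, standing on the bench; leave alone. Origin at the centre of its underside.
Not all that is in view belongs to the job. Of the things shaped like the block, the wooden one is meant.

How it is judged:
On the way:
1. the paddle is drawn up out of its slot, its foot clear of the block (z of paddle in the frame of block above 0.044 m), for 0.1 s.
At the end, for the whole second after the job is handed in: The paddle hangs at rest by its eye on the middle peg, the eye within 3 mm of fully home along the peg and 4 mm sideways and in height, upright within 0.08 rad and square to the crossbar within 0.15 rad; the four hung tools, the spatula and both flasks are within 12 mm of where they started (x of eye in the frame of home between -0.003 and 0.003 m and y of eye in the frame of home between -0.004 and 0.004 m and z of eye in the frame of home between -0.004 and 0.004 m and angle between paddle's own z axis and vertical below 0.08 rad and angle between the x axis of paddle and the x axis of rack, either way round below 0.15 rad and contact force between paddle and rack above 0.3 N and linear speed of paddle below 0.02 m/s and distance of each of paddle_wide, paddle_brass, reamer, rod_tool, spatula, flask, flask_small from where it was at the start of the episode below 0.012 m); the robot touches nothing.
It fails at once if the paddle is pressed against the rack or its peg with more than 20 N (contact force between paddle and rack above 20 N).
It fails at once if the arm or the fingers push on the rack with more than 20 N (contact force between any of the arm, the fingers and rack above 20 N).
It fails at once if a hung neighbour is knocked: its foot moves more than 15 mm (distance of any of paddle_wide, paddle_brass, reamer, rod_tool from where it was at the start of the episode above 0.015 m).
It fails at once if the spatula or a flask is moved more than 15 mm (distance of any of spatula, flask, flask_small from where it was at the start of the episode above 0.015 m).
It also fails if it takes over 72 s, if anything falls off the work surface, if the arm or the gripper's body presses on something with over 40 N, if the wrist force passes 120 N, or if a joint passes its speed limit or range.

## Robot

A 6-joint arm with a two-finger parallel gripper is mounted at the origin on the work surface. World frame = base frame: x ahead of the robot, y to its left, z up, the work surface at z = 0. Lengths are in m, angles in rad, forces in N, time in s.
With the tool pointing down it reaches from about 0.275 to 0.775 m from the base axis. Payload 14.6 kg.
Tool frame: the origin (TCP) lies at the very end of the fingers, on their centre line; the grasp point (between the pads) lies 19 mm behind it; x points along the fingers, z is the direction in which the jaws open and shut, and the axes are right-handed (so a half turn about x gives the same grasp; the last joint's range is limited). The gripper opens to 85 mm and grips with 20 to 120 N. Pads are 22 mm wide; open, the fingers measure 114 mm over their backs; the gripper's body (76 mm by 85 mm) begins 54 mm behind the grasp point. The pads swing forward as they close: fully open they stand 13 mm farther back than shut.
Start: joints at [-1.328, 0.263, -0.048, 1.259, 0, 1.415], TCP at [0.203, -0.484, 0.231] pointing down, gripper open.
Joint ranges: [-2.65, 2.65], [-0.89, 1.7], [-1.18, 1.37], [-2.13, 2.11], [-1.35, 1.29], [-3.14, 3.14]. Speed limits (rad/s): [1.89, 1.89, 2.57, 2.79, 3.14, 3.14].

## Interface

Orientations are given as a rotation vector (axis times angle).
In Python, from rig import env gives the robot as it stands.
- The arm moves only by the shell command python3 -m crank 'ROWS' [FORCE]. ROWS is text: rows parted by semicolons, each of 7 numbers parted by spaces: the shift along the world's x, y, z normalised to -1 to 1, where 1 is 0.5 m, then the turn, a rotation vector about the world's x, y, z normalised to -1 to 1, where 1 is pi rad, then the opening, from 0 (shut) to 1 (fully open). In form: dx dy dz rx ry rz claw; .... A call has 1 to 12 rows; each row shifts and turns the commanded pose from where the row before left it; what a row does not reach is not made up. A row lasts 1/8 s, in which the tool goes at most 62.5 mm and 10.7 degrees, less where a joint would pass 70% of its speed; a pose out of reach is approached as far as the arm can. A call with a number of a shift or a turn outside -1 to 1 is refused whole. A call with a gripper value outside its range is refused whole. The fingers move at their own pace and stop on an object; FORCE is the grip in N (left out, the last holds). Time passes only in rows, so rows that do not move let the fingers close. It gives the time, the measured TCP pose, the force and the opening at its end, in the units of the state.
- env.sense(): the state, without advancing time (a new reading comes with each control period).
- env.snapshot(name): name is "scene" or "top" or "wrist"; returns (picture, depth): 400x640x3 uint8, red, green, blue; 400x640 float32, m along the optical axis (not along the pixel's ray), 0 where there is no reading.
- env.camera_model(name): a dict with "fx", "fy", "cx", "cy" (pixels), "R" (3x3) and "t" (3): a world point X has camera coordinates R X + t; the wrist camera has in their place "mount" (4x4, takes a point from camera to tool coordinates, whose origin is the TCP and whose axes are the tool frame's). Camera axes: x right, y down, z forward; pixel columns grow to the right and rows downward; lengths in m; the calibration is good to about 2 mm. A picture is of the moment at which its call begins: read the wrist's pose just before it. camera_model takes no time and is no camera call.
- env.sign_off(): hands the job in, once; it reports no verdict.
The state is a dict: "t": time; "joints": joint angles; "dq": joint speeds; "effort": joint torques, N m; "position": TCP position; "tcp_rot": TCP orientation; "contact_force": force on the tool from outside, world axes, zero at the start; "ft_torque": the same for the moment, N m; "width": opening from 0.0 (shut) to 1.0 (fully open).
Only numpy, scipy, OpenCV 4.12 (cv2) and the standard library are available. Lean on these libraries where they do the work, as an engineer would, in place of code of your own. Each camera call takes 0.05 s, during which the arm holds its last target.

## Working session

There is one attempt and no reset: what is moved stays moved. The work goes in short steps, Python scripts to look and compute and a shell command to move; the robot and the scene stay as the last step left them, time stands still between calls to the robot, and variables do not carry over. Pictures are saved under pics/ and viewed, and the job is handed in when it is done.

```bash
ls; mkdir -p pics; python3 - <<'E'
from rig import env
import cv2, numpy as np
print(env.sense())
for n in ("scene","top","wrist"):
    p,d=env.snapshot(n); cv2.imwrite(f"pics/{n}0.png",p[:,:,::-1]); np.save(f"pics/{n}0.npy",d)
    print(n,env.camera_model(n))
E
```

```text
pics
{'t': 0.0, 'joints': array([-1.32826988e+00,  2.63522164e-01, -4.89163726e-02,  1.25937289e+00,
       -8.22406149e-07,  1.41549857e+00]), 'dq': array([ 0.00096327, -0.00029747,  0.00084736, -0.00045059, -0.00014883,
        0.00022451]), 'effort': array([ 3.25433175e-03, -6.37612224e+01,  3.84558642e+01,  1.37047374e-02,
       -5.23337644e-05, -9.67164056e-06]), 'position': array([ 0.20332637, -0.48375295,  0.23083303]), 'tcp_rot': array([ 0.91202289,  1.37230732, -0.91089443]), 'contact_force': array([ 0.41515192, -0.5554691 ,  1.45478197]), 'ft_torque': array([ 0.00407098,  0.04138186, -0.02642403]), 'width': 1.0005641427590495}
scene {'fx': 387.6844727700143, 'fy': 387.6844727700143, 'cx': 322.82223916512163, 'cy': 198.49217412980056, 'R': array([[-0.24854338,  0.96855259,  0.01149223],
       [ 0.51195527,  0.14142788, -0.84728977],
       [-0.82227002, -0.20470476, -0.53100657]]), 't': array([ 0.12116202, -0.11612109,  1.33990357])}
top {'fx': 382.3633208883425, 'fy': 382.3633208883425, 'cx': 319.9616360734473, 'cy': 197.7647876250574, 'R': array([[ 0.00486091, -0.999842  ,  0.01709804],
       [-0.98698722, -0.00754516, -0.16062161],
       [ 0.16072524, -0.01609478, -0.98686795]]), 't': array([-0.01731406,  0.54660169,  1.0992469 ])}
wrist {'fx': 359.8590210475161, 'fy': 359.8590210475161, 'cx': 324.49896565977065, 'cy': 200.55449942699028, 'mount': array([[ 1.63549460e-03, -2.80132407e-01,  9.59959978e-01,
        -1.42457834e-01],
       [-4.63627249e-04, -9.59961371e-01, -2.80132024e-01,
         7.11308813e-02],
       [ 9.99998555e-01,  1.30908099e-05, -1.69988866e-03,
         2.07072235e-03],
       [ 0.00000000e+00,  0.00000000e+00,  0.00000000e+00,
         1.00000000e+00]])}
```

View pics/scene0.png

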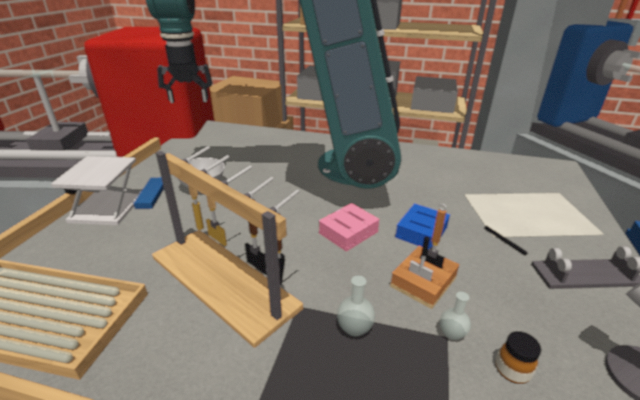

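View pics/top0.png

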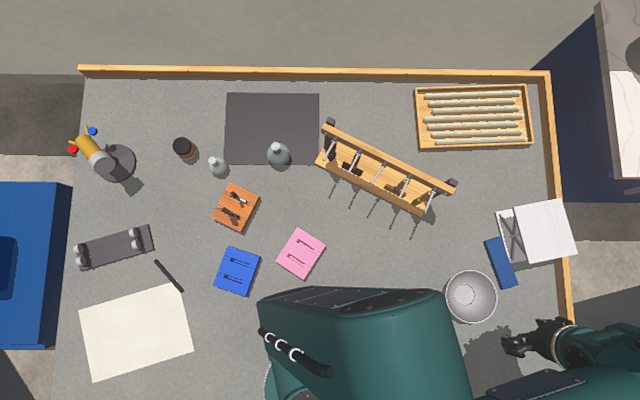

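View pics/wrist0.png

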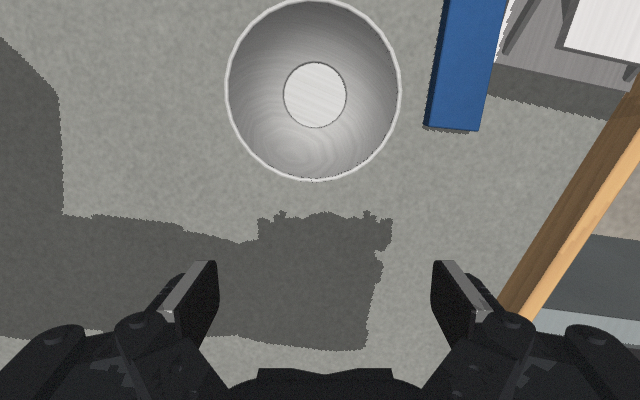

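```bash
cat > h.py <<'E'
import numpy as np, cv2
from rig import env
from scipy.spatial.transform import Rotation as Ro
def snap(n,tag):
    s=env.sense(); p,d=env.snapshot(n); np.savez(f"pics/{tag}.npz",p=p,d=d,pos=s['position'],rot=s['tcp_rot']); cv2.imwrite(f"pics/{tag}.png",p[:,:,::-1]); return s,p,d
def cam(n,pos=None,rot=None):
    m=env.camera_model(n); K=(m['fx'],m['fy'],m['cx'],m['cy'])
    if n!='wrist': return K,np.array(m['R']),np.array(m['t'])
    T=np.eye(4); T[:3,:3]=Ro.from_rotvec(rot).as_matrix(); T[:3,3]=pos
    W=T@np.array(m['mount']); R=W[:3,:3].T; return K,R,-R@W[:3,3]
def cloud(d,C):
    (fx,fy,cx,cy),R,t=C; v,u=np.mgrid[:400,:640]
    P=np.stack([(u-cx)/fx*d,(v-cy)/fy*d,d],-1); return (P-t)@R
def proj(X,C):
    (fx,fy,cx,cy),R,t=C; c=np.asarray(X)@R.T+t; return np.stack([fx*c[...,0]/c[...,2]+cx,fy*c[...,1]/c[...,2]+cy],-1)
def crop(p,x0,x1,y0,y1,tag,s=4):
    cv2.imwrite(f"pics/{tag}.png",cv2.resize(np.ascontiguousarray(p[y0:y1,x0:x1,::-1]),None,fx=s,fy=s,interpolation=cv2.INTER_CUBIC))
E
python3 - <<'E'
from h import *
for n in("scene","top"):
    p=cv2.imread(f"pics/{n}0.png")[:,:,::-1]
    if n=="scene": crop(p,370,500,190,330,"s_block",4); crop(p,150,310,140,350,"s_rack",3)
    else: crop(p,200,300,130,240,"t_block",5); crop(p,300,470,100,230,"t_rack",4)
    d=np.load(f"pics/{n}0.npy"); W=cloud(d,cam(n))
    for u,v in ([(425,272),(440,222),(200,190),(230,290)] if n=="scene" else [(237,207),(230,215),(385,165),(330,150),(430,200),(220,165),(279,155)]): print(n,u,v,W[v,u].round(3))
E
```

```text
scene 425 272 [0.552 0.236 0.055]
scene 440 222 [0.507 0.25  0.155]
scene 200 190 [ 0.609 -0.224  0.213]
scene 230 290 [ 0.671 -0.154  0.017]
top 237 207 [0.517 0.233 0.041]
top 230 215 [0.49  0.245 0.074]
top 385 165 [ 0.601 -0.175  0.236]
top 330 150 [ 0.656 -0.038  0.175]
top 430 200 [ 0.511 -0.283  0.243]
top 220 165 [0.641 0.285 0.057]
top 279 155 [0.67  0.109 0.07 ]
```

```bash
python3 - <<'E'
import cv2,numpy as np
a=[cv2.imread(f"pics/{n}.png") for n in("s_block","t_block")]
print([x.shape for x in a])
E
```

```text
[(560, 520, 3), (550, 500, 3)]
```

View pics/s_block.png

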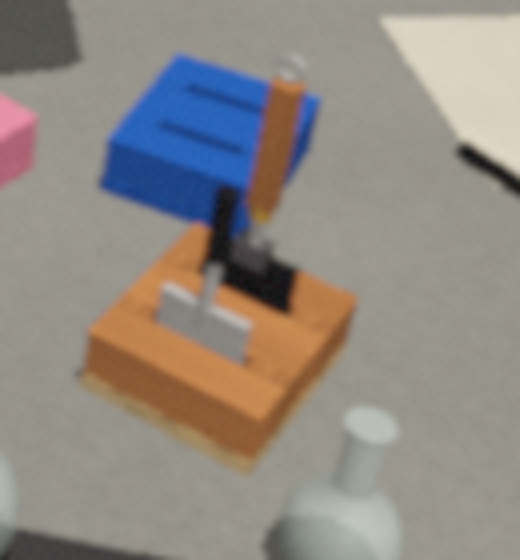

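View pics/t_block.png

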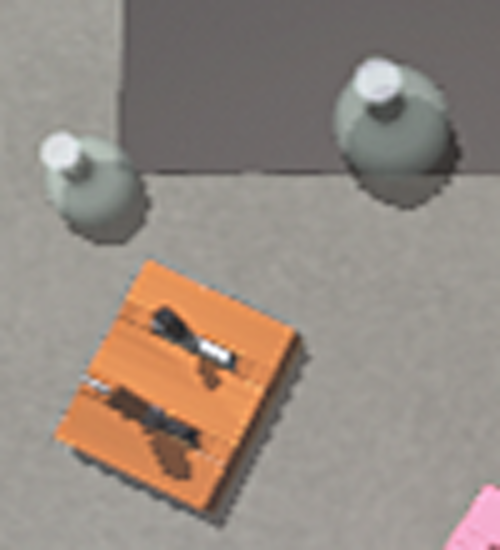

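View pics/t_rack.png

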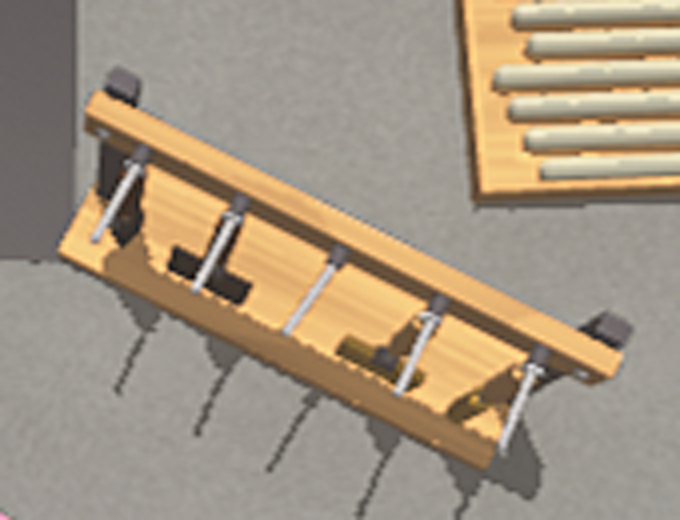

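View pics/s_rack.png

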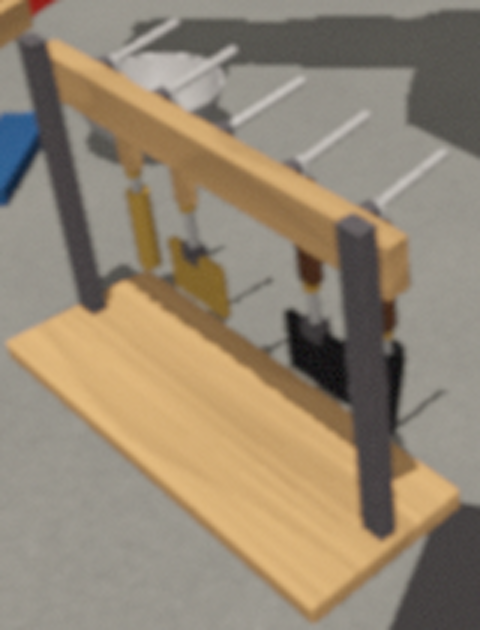

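```bash
python3 - <<'E'
from h import *
s=env.sense(); R=Ro.from_rotvec(s['tcp_rot']); print(R.as_matrix().round(3))
res={}
for n in("scene","top"):
    p=cv2.imread(f"pics/{n}0.png")[:,:,::-1]; d=np.load(f"pics/{n}0.npy"); W=cloud(d,cam(n))
    x,y,z=W[...,0],W[...,1],W[...,2]
    def rect(m,name):
        q=W[m]; r=cv2.minAreaRect(q[:,:2].astype(np.float32)); print(n,name,m.sum(),np.round(r[0],4),np.round(r[1],4),round(r[2],2),'z',np.percentile(q[:,2],[5,50,95]).round(4))
    ok=d>0
    hsv=cv2.cvtColor(p,cv2.COLOR_RGB2HSV)
    wood=(hsv[...,0]<22)&(hsv[...,1]>90)&(hsv[...,2]>70)
    rect(ok&wood&(z>.236)&(z<.252)&(y<.05)&(y>-.4)&(x>.45)&(x<.8),'bar')
    rect(ok&(z>.034)&(z<.048)&(abs(x-.52)<.1)&(abs(y-.235)<.1)&(hsv[...,0]<22)&(hsv[...,1]>120),'block')
    rect(ok&(z>.195)&(abs(x-.5)<.1)&(abs(y-.245)<.08),'eye') if (ok&(z>.195)&(abs(x-.5)<.1)&(abs(y-.245)<.08)).sum()>2 else 0
    m=ok&(z>.1)&(z<.188)&(abs(x-.5)<.1)&(abs(y-.245)<.08)
    if m.sum()>2: rect(m,'handle')
E
```

```text
[[-0.     0.922  0.387]
 [ 0.001  0.387 -0.922]
 [-1.     0.    -0.001]]
scene bar 1161 [ 0.6207 -0.178 ] [0.3668 0.0351] 60.5 z [0.2375 0.2437 0.2451]
scene block 1236 [0.5235 0.2389] [0.0984 0.1218] 64.7 z [0.0368 0.0409 0.0428]
scene handle 419 [0.5246 0.2381] [0.0172 0.0621] 66.98 z [0.1034 0.1356 0.1792]
top bar 1159 [ 0.5857 -0.1625] [0.3675 0.0927] 63.06 z [0.2389 0.2449 0.2479]
top block 1094 [0.52   0.2399] [0.0989 0.1191] 64.13 z [0.039  0.0425 0.046 ]
top eye 4 [0.4984 0.2486] [0.0085 0.0011] 63.98 z [0.1961 0.1976 0.1991]
top handle 86 [0.5199 0.2384] [0.0156 0.0618] 61.14 z [0.1058 0.1411 0.1816]
```

```bash
cat >> h.py <<'E'
def Rt(psi,al):
    psi,al=np.radians([psi,al]); t=np.array([np.cos(al)*np.cos(psi),np.cos(al)*np.sin(psi),-np.sin(al)])
    z=np.array([np.sin(psi),-np.cos(psi),0]); return np.stack([t,np.cross(z,t),z],1)
def go(P,psi,al,st=None):
    s=st or env.sense(); R0=Ro.from_rotvec(s['tcp_rot']); rv=(Ro.from_matrix(Rt(psi,al))*R0.inv()).as_rotvec()
    d=(np.asarray(P)-s['position']); print('t',s['t'],'shift norm',(d/.5).round(4),'turn norm',(rv/np.pi).round(4),'deg',np.degrees(np.linalg.norm(rv)).round(1))
def tdir(psi,al): return Rt(psi,al)[:,0]
E
python3 - <<'E'
from h import *
go([.35,0,.4],-25.6,20)
# rack bar top line
for n in("scene","top"):
    p=cv2.imread(f"pics/{n}0.png")[:,:,::-1]; d=np.load(f"pics/{n}0.npy"); W=cloud(d,cam(n))
    q=W[(W[...,2]>.242)&(W[...,2]<.249)&(W[...,1]<.03)&(W[...,1]>-.36)&(W[...,0]>.5)&(W[...,0]<.72)]
    # bar = dense; robust line
    l=None; w=np.ones(len(q),bool)
    for _ in range(8):
        vx,vy,x0,y0=cv2.fitLine(q[w][:,:2].astype(np.float32),cv2.DIST_HUBER,0,.001,.001).ravel()
        e=(q[:,0]-x0)*vy-(q[:,1]-y0)*vx; w=abs(e)<.013
    a=(q[w][:,0]-x0)*vx+(q[w][:,1]-y0)*vy; e=e[w]
    print(n,w.sum(),np.degrees(np.arctan2(vy,vx)).round(2),x0,y0,'ext',a.min(),a.max(),'e',np.percentile(e,[1,50,99]).round(4))
    mid=(np.percentile(a,.3)+np.percentile(a,99.7))/2; print('mid',x0+mid*vx,y0+mid*vy)
E
```

```text
t 0.15 shift norm [0.2934 0.9676 0.3381] turn norm [-0.01   -0.3993 -0.234 ] deg 83.3
scene 914 62.99 0.6168798 -0.1893803 ext -0.17385488068259444 0.19430859624237412 e [-0.0094  0.0001  0.0094]
mid 0.6221022701558286 -0.1791351542135914
top 1003 62.78 0.61742187 -0.17903529 ext -0.18340749951423307 0.1856349613945072 e [-0.0091 -0.0001  0.01  ]
mid 0.6178616429593359 -0.17818027603497402
```

```bash
python3 -m crank '0.037 0.09 0.06 0 0 0 1; 0.037 0.1 0.05 0 0 0 1; 0.037 0.11 0.04 0 0 0 1; 0.037 0.11 0.02 0 0 0 1; 0.037 0.11 0.02 0 0 0 1; 0.037 0.11 0.02 0 0 0 1; 0.037 0.11 0 0 0 -0.04 1; 0.037 0.11 0 0 0 -0.04 1; 0.037 0.11 0 0 0 -0.04 1; 0.037 0.11 0 0 0 -0.04 1; 0.037 0.11 0 0 0 -0.04 1; 0.037 0.11 0 0 0 -0.04 1' 40; python3 -c "
from h import *
go([.42,.288,.25],-25.6,20); print(env.sense())"
```

```text
t: 1.65
position: [0.4017, 0.0302, 0.3361]
tcp_rot: [1.428, 1.176, -1.302]
contact_force: [-0.8, 0.2, 0.1]
width: 0.999
t 1.65 shift norm [ 0.0367  0.5156 -0.1723] turn norm [-0.1487 -0.3627 -0.0879] deg 72.3
{'t': 1.65, 'joints': array([-0.19706565,  0.02902146, -0.05689641,  1.48866058,  0.09497198,
        3.14059912]), 'dq': array([-4.82639743e-01,  2.19903712e-02,  4.98540101e-03, -1.05008024e-03,
        3.88003173e-01,  4.80365471e-04]), 'effort': array([ 9.53644305e+00, -4.23399889e+01,  3.91875672e+01,  1.10503931e-01,
       -4.33252528e-01,  1.92839478e-02]), 'position': array([0.40165031, 0.03021846, 0.33613296]), 'tcp_rot': array([ 1.42760979,  1.1759473 , -1.30202858]), 'contact_force': array([-0.79061708,  0.15677378,  0.07487828]), 'ft_torque': array([-0.06801675, -0.01634886,  0.02631769]), 'width': 0.9991082874540769}
```

```bash
python3 -m crank '0.003 0.043 -0.008 0 0 0.058 1; 0.003 0.043 -0.008 0 0 0.058 1; 0.003 0.043 -0.008 0 0 0.058 1; 0.003 0.043 -0.008 0 0 0.058 1; 0.003 0.043 -0.008 0 0 0.058 1; 0.003 0.043 -0.008 0 0 0.058 1; 0.003 0.043 -0.008 0 0 0.058 1; 0.003 0.043 -0.008 0 0 0.058 1; 0.003 0.043 -0.008 0 0 0.058 1; 0.003 0.043 -0.008 0 0 0.058 1; 0.003 0.043 -0.008 0 0 0.058 1; 0.003 0.043 -0.008 0 0 0.058 1' && python3 -m crank '0 0 0 0 0 0.058 1; 0 0 0 0 0 0.058 1; 0 0 0 0 0 0.058 1; 0 0 0 0 0 0.058 1; 0 0 0 0 0 0.058 1; 0 0 0 0 0 0.058 1; 0 0 0 0 0 0.058 1; 0 0 0 0 0 0.058 1; 0 0 0 0 0 0.058 1; 0 0 0 0 0 0.058 1; 0 0 0 0 0 0.058 1; 0 0 0 0 0 0.058 1'; python3 -c "
from h import *
go([.42,.288,.28],-25.6,25); print(env.sense()['joints'].round(3)); print(Ro.from_rotvec(env.sense()['tcp_rot']).as_matrix().round(2))"
```

```text
t: 3.15
position: [0.4193, 0.2875, 0.288]
tcp_rot: [-0.354, 1.637, 0.317]
contact_force: [0.2, 0.9, -0.4]
width: 0.999
t: 4.65
position: [0.4192, 0.2868, 0.2882]
tcp_rot: [-2.019, 0.547, 1.837]
contact_force: [0.6, 0.1, -1.0]
width: 0.999
t 4.65 shift norm [ 0.0017  0.0025 -0.0164] turn norm [-0.3901 -0.0884  0.4473] deg 108.0
[ 0.484  0.19   0.003  1.332 -0.078 -0.557]
[[ 0.08 -0.51 -0.86]
 [-0.04 -0.86  0.51]
 [-1.   -0.   -0.09]]
```

```bash
python3 -m crank '0 0 0 -0.0355 -0.008 0.0407 1; 0 0 0 -0.0355 -0.008 0.0407 1; 0 0 0 -0.0355 -0.008 0.0407 1; 0 0 0 -0.0355 -0.008 0.0407 1; 0 0 0 -0.0355 -0.008 0.0407 1; 0 0 0 -0.0355 -0.008 0.0407 1; 0 0 0 -0.0355 -0.008 0.0407 1; 0 0 0 -0.0355 -0.008 0.0407 1; 0 0 0 -0.0355 -0.008 0.0407 1; 0 0 0 -0.0355 -0.008 0.0407 1; 0 0 0 -0.0355 -0.008 0.0407 1; 0 0 0 0 0 0 1'; python3 -c "
from h import *
go([.4337,.2817,.146],-25.6,25); print(env.sense()['joints'].round(3)); print(Ro.from_rotvec(env.sense()['tcp_rot']).as_matrix().round(2))
snap('wrist','w1')"
```

```text
t: 6.15
position: [0.4182, 0.2858, 0.2872]
tcp_rot: [1.623, -0.012, -0.698]
contact_force: [0.6, -0.6, -0.6]
width: 0.998
t 6.15 shift norm [ 0.0309 -0.0083 -0.2825] turn norm [-0.0031 -0.0002  0.0028] deg 0.7
[ 0.948  0.117 -0.575  0.533 -1.1   -1.945]
[[ 0.81  0.38 -0.44]
 [-0.39 -0.19 -0.9 ]
 [-0.43  0.9  -0.01]]
```

View pics/w1.png

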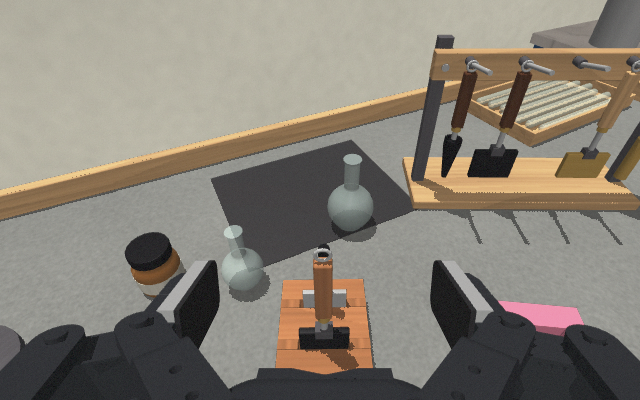

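```bash
cat > fitp.py <<'E'
from h import *
import sys
f=np.load(f"pics/{sys.argv[1]}.npz"); C=cam('wrist',f['pos'],f['rot']); W=cloud(f['d'],C)
hsv=cv2.cvtColor(f['p'],cv2.COLOR_RGB2HSV)
m=(f['d']>0)&(abs(W[...,0]-.5)<.06)&(abs(W[...,1]-.25)<.06)
for a,b in((.06,.07),(.105,.12),(.12,.135),(.135,.15),(.15,.165),(.165,.178),(.183,.197)):
    k=m&(W[...,2]>a)&(W[...,2]<b)&(np.hypot(W[...,0]-.5,W[...,1]-.25)<.035); q=W[k]
    print(a,k.sum(),np.median(q,0).round(4) if k.sum() else '', (lambda v,u:(u.min(),u.max(),v.min(),v.max()))(*np.where(k)) if k.sum() else '')
k=(f['d']>0)&(W[...,2]>.036)&(W[...,2]<.047)&(abs(W[...,0]-.52)<.09)&(abs(W[...,1]-.24)<.09)
r=cv2.minAreaRect(W[k][:,:2].astype(np.float32)); print('block',k.sum(),r)
E
python3 fitp.py w1
```

```text
0.06 370 [0.4954 0.25   0.0682] (np.int64(299), np.int64(349), np.int64(327), np.int64(338))
0.105 150 [0.4946 0.2503 0.1126] (np.int64(315), np.int64(331), np.int64(307), np.int64(317))
0.12 158 [0.4944 0.2502 0.1276] (np.int64(315), np.int64(331), np.int64(298), np.int64(308))
0.135 171 [0.4946 0.2502 0.1422] (np.int64(314), np.int64(331), np.int64(289), np.int64(298))
0.15 198 [0.4945 0.2499 0.1578] (np.int64(314), np.int64(332), np.int64(276), np.int64(289))
0.165 205 [0.4947 0.25   0.172 ] (np.int64(313), np.int64(332), np.int64(259), np.int64(278))
0.183 125 [0.4996 0.2486 0.1912] (np.int64(313), np.int64(332), np.int64(248), np.int64(260))
block 5992 ((0.5234959125518799, 0.23700885474681854), (0.10008669644594193, 0.11596065014600754), 64.6612777709961)
```

```bash
python3 -m crank '0.008 -0.003 -0.08 -0.0031 0 0.0028 1; 0.008 -0.003 -0.08 0 0 0 1; 0.008 -0.003 -0.08 0 0 0 1; 0.007 -0.003 -0.042 0 0 0 1; 0.033 -0.016 -0.017 0 0 0 1; 0.033 -0.016 -0.017 0 0 0 1; 0.033 -0.016 -0.017 0 0 0 1; 0 0 0 0 0 0 1; 0 0 0 0 0 0 1'; python3 -c "
from h import *
go([.5154,.2406,.104],-25.6,25); print(env.sense()['joints'].round(3))
snap('wrist','w2')"; python3 fitp.py w2
```

```text
t: 7.32
position: [0.4848, 0.2575, 0.1215]
tcp_rot: [1.616, -0.009, -0.691]
contact_force: [0.4, 0.4, 0.4]
width: 0.997
t 7.325 shift norm [ 0.0612 -0.0337 -0.0351] turn norm [-0.0007  0.      0.0006] deg 0.2
[ 0.79   0.377 -0.929 -0.345 -1.028 -2.253]
0.06 1245 [0.4959 0.2508 0.0682] (np.int64(281), np.int64(372), np.int64(295), np.int64(316))
0.105 676 [0.4946 0.2498 0.1127] (np.int64(310), np.int64(344), np.int64(246), np.int64(270))
0.12 808 [0.4947 0.2499 0.1279] (np.int64(309), np.int64(345), np.int64(223), np.int64(249))
0.135 977 [0.4947 0.2498 0.1429] (np.int64(308), np.int64(346), np.int64(197), np.int64(227))
0.15 1191 [0.4947 0.2499 0.1579] (np.int64(307), np.int64(348), np.int64(168), np.int64(201))
0.165 1284 [0.4947 0.2498 0.1719] (np.int64(306), np.int64(349), np.int64(127), np.int64(172))
0.183 805 [0.4992 0.2476 0.1904] (np.int64(305), np.int64(350), np.int64(85), np.int64(122))
block 15874 ((0.5218938589096069, 0.23751404881477356), (0.10054909437894821, 0.11963862925767899), 64.41124725341797)
```

View pics/w2.png

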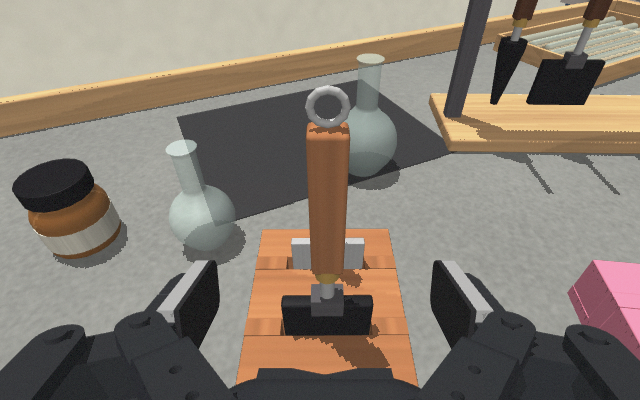

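```bash
python3 -m crank '0.021 -0.012 -0.012 0 0 0 1; 0.021 -0.012 -0.012 0 0 0 1; 0.02 -0.0115 -0.011 0 0 0 1; 0 0 0 0 0 0 0; 0 0 0 0 0 0 0; 0 0 0 0 0 0 0; 0 0 0 0 0 0 0; 0 0 0 0 0 0 0; 0 0 0 0 0 0 0' 50; python3 -c "
from h import *
go([.5156,.2398,.104],-25.6,25); print(env.sense())
snap('wrist','w3')"
```

```text
t: 8.5
position: [0.5155, 0.2393, 0.1043]
tcp_rot: [1.614, -0.009, -0.689]
contact_force: [-0.2, 1.4, 1.3]
width: 0.179
t 8.5 shift norm [ 0.0001  0.0009 -0.0006] turn norm [-0.0003  0.0002  0.0001] deg 0.1
{'t': 8.5, 'joints': array([ 0.71258096,  0.43225172, -0.97863757, -0.54933747, -0.98026639,
       -2.37139062]), 'dq': array([ 0.00062234,  0.0010275 ,  0.00055415, -0.00045413, -0.00079894,
       -0.00145697]), 'effort': array([-4.65369858e-01, -5.82048261e+01,  1.74728233e+01, -6.37172878e+00,
       -2.29937822e+00, -2.85487605e-02]), 'position': array([0.51553729, 0.23934017, 0.10429247]), 'tcp_rot': array([ 1.61434177, -0.00874835, -0.68933421]), 'contact_force': array([-0.15002469,  1.38021397,  1.31645483]), 'ft_torque': array([0.37488328, 0.54882149, 0.13103813]), 'width': 0.17939646352172098}
```

View pics/w3.png

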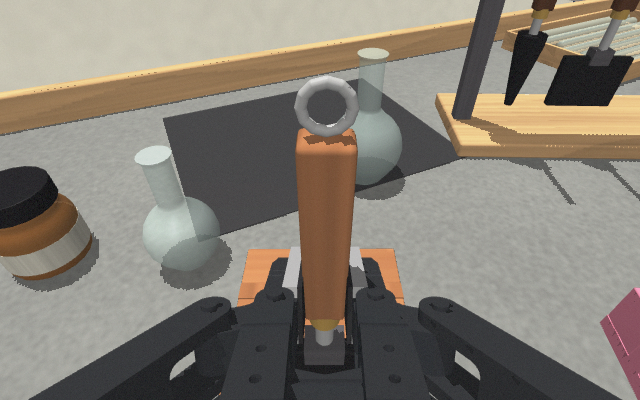

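```bash
python3 -m crank '0 0 0.01 0 0 0 0; 0 0 0.02 0 0 0 0; 0 0 0.03 0 0 0 0; 0 0 0.03 0 0 0 0; 0 0 0.03 0 0 0 0; -0.01 0.005 0.02 0 0 0 0; -0.03 0.014 0 0 0 0 0; -0.03 0.014 0 0 0 0 0; 0 0 0 0 0 0 0'; python3 -c "
from h import *
go([.5243,-.1183,.175],-27.1,25); print(env.sense()['joints'].round(3),env.sense()['contact_force'],env.sense()['width'])
snap('wrist','w4')"
```

```text
t: 9.68
position: [0.4801, 0.2561, 0.1749]
tcp_rot: [1.614, -0.008, -0.688]
contact_force: [-0.3, 0.0, -0.2]
width: 0.179
t 9.675 shift norm [ 8.850e-02 -7.488e-01  2.000e-04] turn norm [-0.0002  0.0002 -0.0086] deg 1.5
[ 0.796  0.261 -0.862 -0.16  -1.03  -2.251] [-0.28171003  0.04824676 -0.19657341] 0.17894193732023544
```

View pics/w4.png

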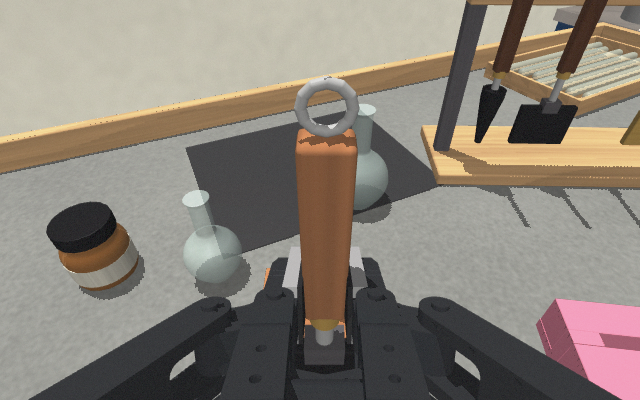

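```bash
python3 -m crank '0 -0.02 0 0 0 0 0; 0 -0.05 0 0 0 -0.001 0; 0.005 -0.08 0 0 0 -0.001 0; 0.01 -0.09 0 0 0 -0.001 0; 0.012 -0.09 0 0 0 -0.001 0; 0.012 -0.09 0 0 0 -0.001 0; 0.012 -0.09 0 0 0 -0.001 0; 0.012 -0.09 0 0 0 -0.001 0; 0.012 -0.08 0 0 0 -0.0016 0; 0.01 -0.05 0 0 0 0 0; 0.003 -0.018 0 0 0 0 0; 0 0 0 0 0 0 0'; python3 -c "
from h import *
go([.5243,-.1183,.175],-27.1,25); print(env.sense()['joints'].round(3),env.sense()['contact_force'],env.sense()['width'])
snap('wrist','w5');snap('scene','s5');snap('top','t5')"
```

```text
t: 11.22
position: [0.5495, -0.0961, 0.2095]
tcp_rot: [1.61, -0.015, -0.776]
contact_force: [-0.6, 0.1, -1.1]
width: 0.176
t 11.225 shift norm [-0.0505 -0.0445 -0.0691] turn norm [-0.0035 -0.016   0.0102] deg 3.5
[-0.165  0.041 -1.177 -0.706 -0.306 -2.99 ] [-0.60755828  0.07057282 -1.07634566] 0.17596438252963956
```

View pics/w5.png

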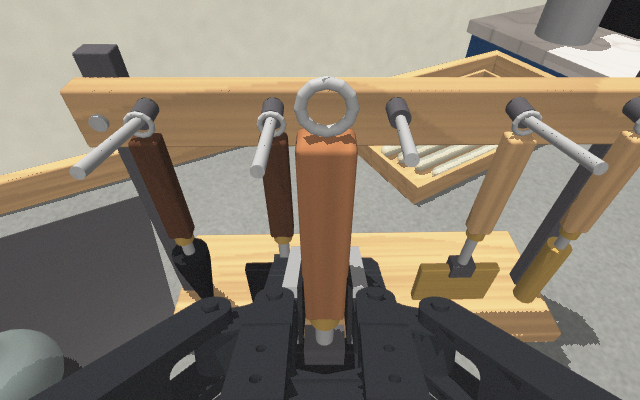

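View pics/t5.png

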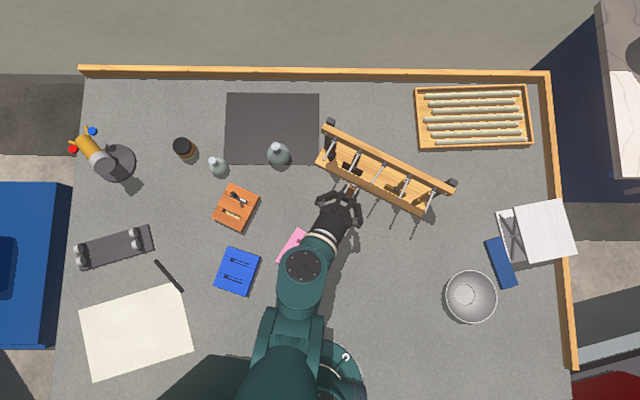

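View pics/s5.png

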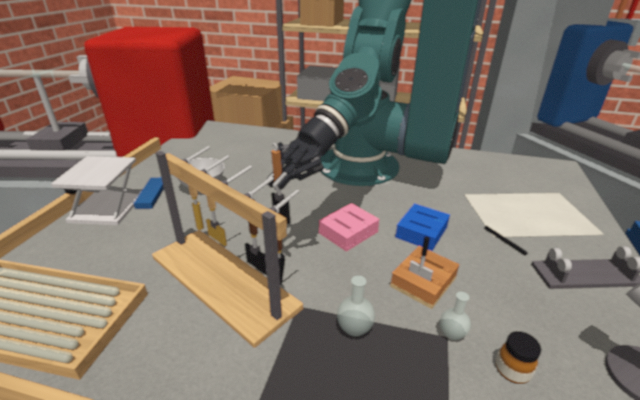

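```bash
cat > kin.py <<'E'
from h import *
from scipy.optimize import least_squares
J=np.array([[-1.32827,.26352,-.04892,1.25937,0,1.4155],[-.19707,.02902,-.0569,1.48866,.09497,3.1406],[.484,.19,.003,1.332,-.078,-.557],[.948,.117,-.575,.533,-1.1,-1.945],[.79,.377,-.929,-.345,-1.028,-2.253],[.71258,.43225,-.97864,-.54934,-.98027,-2.37139],[.796,.261,-.862,-.16,-1.03,-2.251],[-.165,.041,-1.177,-.706,-.306,-2.99]])
P=np.array([[.20333,-.48375,.23083],[.40165,.03022,.33613],[.4192,.2868,.2882],[.4182,.2858,.2872],[.4848,.2575,.1215],[.51554,.23934,.10429],[.4801,.2561,.1749],[.5495,-.0961,.2095]])
def fk(j,p):
    L1,L2,h,e,L,r0,a,b,n4=p
    f=j[1]-j[2]; th=f+j[3]
    er=np.array([np.cos(j[0]),np.sin(j[0]),0]); el=np.array([-er[1],er[0],0]); up=np.array([0,0,1])
    x=er*(r0+L1*np.sin(j[1]+a)+L2*np.cos(f+b))+up*(h+L1*np.cos(j[1]+a)-L2*np.sin(f+b))+el*e
    t0=np.cos(th)*er-np.sin(th)*up; n=np.sin(th)*er+np.cos(th)*up
    t=np.cos(j[4])*t0+np.sin(j[4])*el
    R6=Ro.from_rotvec(t*-(np.pi-j[5])) 
    y=R6.apply(n)
    return x+n4*n+L*t, t, y
p0=[.45,.4,.2,.081,.285,0,0,0,.05]
s=least_squares(lambda p:np.concatenate([fk(j,p)[0]-q for j,q in zip(J,P)]+[1e-3*(np.array(p)-p0)]),p0); kp=s.x
if __name__=='__main__': print(kp.round(3)); print([ (1000*(fk(j,kp)[0]-q)).round(1).tolist() for j,q in zip(J,P)])
lo=np.array([-2.65,-.89,-1.18,-2.13,-1.35,-3.14]); hi=np.array([2.65,1.7,1.37,2.11,1.29,3.14])
def ik(pos,psi,al,j0):
    R=Rt(psi,al)
    def f(j):
        x,t,y=fk(j,kp); return np.concatenate([(x-pos)*5,t-R[:,0],y-R[:,1]])
    r=least_squares(f,np.clip(j0,lo+1e-3,hi-1e-3),bounds=(lo,hi)); x,t,y=fk(r.x,kp)
    return r.x,np.linalg.norm(x-pos)*1000,np.degrees(np.linalg.norm([*(t-R[:,0]),*(y-R[:,1])]))
E
cat > reach.py <<'E'
from kin import *
for j in J[[0,5]]:
    print(fk(j,kp)[1:])
O=np.array([.62,-.1785,0]); Rr=Ro.from_euler('z',-27.1,degrees=True).as_matrix()
H=J[7]
# eye offset from tcp in paddle frame: x back -.019cos, z
for al in (15,25,35):
  for ex in(-.125,-.1,-.0823,-.05,-.0246):
    ez=.2336+.21*(-.0246-ex)
    eye=O+Rr@[ex,0,ez]
    for gz in(.076,):
        tcp=eye-[0,0,gz]+.019*tdir(-27.1,al)
        j,dp,da=ik(tcp,-27.1,al,H); print(al,ex,j.round(2),dp.round(1),da.round(2))
E
python3 kin.py; python3 reach.py
```

```text
[ 0.493  0.28   0.065  0.08   0.283  0.016  0.208 -0.337 -0.002]
[[-1.3, 0.5, -2.6], [11.5, -3.8, -4.0], [-6.6, -4.4, -8.6], [0.2, 1.8, 26.6], [2.8, 4.1, 3.4], [-1.6, -0.1, -10.2], [-1.3, 0.6, 11.6], [-7.9, 0.6, -16.0]]
(array([-2.43439440e-04,  9.84007243e-04, -9.99999486e-01]), array([9.21906728e-01, 3.87411875e-01, 1.56787714e-04]))
(array([ 0.81745531, -0.39145485, -0.42252802]), array([ 0.38059899, -0.18350852,  0.90634929]))
15 -0.125 [-0.16  0.12 -1.18 -0.89 -0.43 -3.  ] 39.9 12.1
15 -0.1 [-0.21  0.17 -1.18 -0.97 -0.36 -3.03] 33.7 9.69
15 -0.0823 [-0.24  0.2  -1.18 -1.03 -0.3  -3.06] 28.6 7.86
15 -0.05 [-0.3   0.27 -1.18 -1.14 -0.21 -3.09] 17.5 4.33
15 -0.0246 [-0.34  0.32 -1.18 -1.22 -0.15 -3.1 ] 6.7 1.51
25 -0.125 [-0.26  0.06 -1.18 -0.71 -0.25 -3.03] 21.5 6.36
25 -0.1 [-0.29  0.11 -1.18 -0.79 -0.2  -3.05] 14.7 4.19
25 -0.0823 [-0.31  0.14 -1.18 -0.85 -0.16 -3.07] 9.2 2.56
25 -0.05 [-0.35  0.21 -1.17 -0.93 -0.11 -3.09] 0.0 0.0
25 -0.0246 [-0.36  0.25 -1.1  -0.91 -0.1  -3.09] 0.0 0.0
35 -0.125 [-0.33  0.02 -1.18 -0.58 -0.12 -3.06] 1.0 0.29
35 -0.1 [-0.34  0.07 -1.14 -0.59 -0.11 -3.06] 0.0 0.0
35 -0.0823 [-0.35  0.1  -1.1  -0.58 -0.1  -3.07] 0.0 0.0
35 -0.05 [-0.36  0.16 -1.02 -0.57 -0.1  -3.07] 0.0 0.0
35 -0.0246 [-0.36  0.21 -0.96 -0.55 -0.09 -3.08] 0.0 0.0
```

```bash
cat > peg.py <<'E'
from h import *
import sys
from scipy.optimize import least_squares
tag=sys.argv[1]; n=sys.argv[2] if len(sys.argv)>2 else 'wrist'
O=np.array([.62,-.1785,0]); Rr=Ro.from_euler('z',-27.1,degrees=True).as_matrix()
f=np.load(f"pics/{tag}.npz"); C=cam(n,f['pos'],f['rot']); W=cloud(f['d'],C); d=f['d']
Q=(W-O)@Rr
c0=-C[1].T@C[2]
def cyl(y0,name):
    m=(d>0)&(Q[...,0]<-.028)&(Q[...,0]>-.095)&(abs(Q[...,1]-y0)<.03)&(Q[...,2]>.222)&(Q[...,2]<.27)
    hsv=cv2.cvtColor(f['p'],cv2.COLOR_RGB2HSV); m&=(hsv[...,1]<60)&(hsv[...,2]>70)
    q=Q[m]
    if len(q)<15: print(name,'few',len(q)); return
    def res(p,q=q):
        a=np.array([-.023,p[0],p[1]]); u=np.array([-1,p[2],p[3]]); u/=np.linalg.norm(u)
        e=q-a; return np.linalg.norm(e-np.outer(e@u,u),axis=1)-.003
    p=[y0,.235,0,.21]
    for _ in range(4):
        r=least_squares(res,p,loss='soft_l1',f_scale=.0007); p=r.x
    a=res(p); k=abs(a)<.002
    print(name,len(q),k.sum(),'root y,z',(p[:2]*1000).round(1),'slope y,z',p[2:].round(3),'tip@60',((p[:2]+.0587*p[2:])*1000).round(1),'minx',np.percentile(q[k][:,0],1).round(4))
for y in(-.14,-.07,0,.07,.14): cyl(y,y)
if n=='wrist':
    T=Ro.from_rotvec(f['rot']).as_matrix(); L=(W-f['pos'])@T   # tool frame
    # eye expected at tool frame
    m=(d>0)&(d<.25)&(abs(L[...,2])<.014)&(L[...,1]>.060)&(L[...,0]>-.08)&(L[...,0]<.03)
    hsv=cv2.cvtColor(f['p'],cv2.COLOR_RGB2HSV); m&=(hsv[...,1]<60)
    q=L[m]; v,u=np.where(m); print('eye px',len(q),u.min(),u.max(),v.min(),v.max())
    al=np.radians(25); nrm0=np.array([np.cos(al),np.sin(al),0])
    def res(p):
        nn=nrm0+np.array([-np.sin(al)*p[3],np.cos(al)*p[3],p[4]]); nn/=np.linalg.norm(nn)
        e=q-p[:3]; h=e@nn; rr=np.linalg.norm(e-np.outer(h,nn),axis=1); return np.hypot(rr-.0065,h)-.0015
    r=least_squares(res,[*np.median(q,0),0,0],loss='soft_l1',f_scale=.0007)
    ew=T@r.x[:3]+f['pos']; print('eye tool',(r.x[:3]*1000).round(1),'tilt',r.x[3:].round(3),'rack',((ew-O)@Rr*1000).round(1),'res',np.median(abs(r.fun)).round(5))
E
python3 peg.py w5; python3 peg.py t5 top; python3 peg.py s5 scene
python3 - <<'E'
import numpy as np
from h import *
for n in('scene','top'):
    p=cv2.imread(f"pics/{n}0.png")[:,:,::-1]; np.savez(f"pics/{n}0.npz",p=p,d=np.load(f"pics/{n}0.npy"),pos=0,rot=0)
E
python3 peg.py top0 top; python3 peg.py scene0 scene
```

```text
-0.14 few 0
-0.07 1293 1157 root y,z [-68.4 237.5] slope y,z [-0.018  0.208] tip@60 [-69.5 249.7] minx -0.0807
0 651 633 root y,z [ -3.  235.1] slope y,z [0.148 0.288] tip@60 [  5.6 252. ] minx -0.0795
0.07 783 769 root y,z [ 66.7 235. ] slope y,z [0.002 0.216] tip@60 [ 66.8 247.7] minx -0.081
0.14 1232 1213 root y,z [136.7 235.2] slope y,z [0.    0.213] tip@60 [136.7 247.7] minx -0.0806
eye px 1948 294 358 76 136
eye tool [-50.6  68.8   1.7] tilt [ 0.003 -0.006] rack [-112.9   41.2  294. ] res 0.00031
-0.14 44 42 root y,z [-140.8  234.9] slope y,z [0.037 0.24 ] tip@60 [-138.6  248.9] minx -0.0824
-0.07 49 42 root y,z [-70.6 237.1] slope y,z [0.003 0.182] tip@60 [-70.5 247.7] minx -0.0827
0 34 33 root y,z [ -0.8 234.3] slope y,z [0.18 0.34] tip@60 [  9.7 254.2] minx -0.0809
0.07 47 41 root y,z [ 69.2 233.8] slope y,z [-0.     0.271] tip@60 [ 69.2 249.7] minx -0.0833
0.14 42 37 root y,z [138.7 234. ] slope y,z [0.034 0.289] tip@60 [140.7 251. ] minx -0.0829
-0.14 65 64 root y,z [-141.9  234.1] slope y,z [-0.016  0.215] tip@60 [-142.9  246.7] minx -0.0793
-0.07 70 66 root y,z [-72.1 23
[... 578 characters left out ...]
,z [0.138 0.291] tip@60 [  8.2 252.5] minx -0.0806
0.07 48 46 root y,z [ 69.4 234.7] slope y,z [0.012 0.23 ] tip@60 [ 70.1 248.2] minx -0.083
0.14 41 38 root y,z [139.6 234.1] slope y,z [0.006 0.248] tip@60 [140.  248.7] minx -0.0813
-0.14 66 58 root y,z [-138.   237.4] slope y,z [-0.074  0.15 ] tip@60 [-142.4  246.2] minx -0.0791
-0.07 72 69 root y,z [-72.5 234.1] slope y,z [0.034 0.228] tip@60 [-70.4 247.4] minx -0.0803
0 80 76 root y,z [ -4.4 234. ] slope y,z [0.269 0.314] tip@60 [ 11.4 252.5] minx -0.0772
0.07 82 80 root y,z [ 67.7 234.7] slope y,z [-0.007  0.204] tip@60 [ 67.3 246.7] minx -0.0794
0.14 90 87 root y,z [136.8 233.8] slope y,z [0.03  0.249] tip@60 [138.6 248.4] minx -0.0797
```

```bash
cat > tgt.py <<'E'
from h import *
import sys
O=np.array([.62,-.1785,0]); Rr=Ro.from_euler('z',-27.1,degrees=True).as_matrix()
EO=np.array([-.0506,.0688,.0017])
def tcp(x,al,dy=0,dz=0,psi=-27.1):
    E=np.array([x,-.003+.148*(-.023-x)+dy,.2351+.288*(-.023-x)+dz])
    return O+Rr@E-Rt(psi,al)@EO
def cur():
    s=env.sense(); E=Ro.from_rotvec(s['tcp_rot']).apply(EO)+s['position']; q=(E-O)@Rr
    R=Ro.from_rotvec(s['tcp_rot']).as_matrix(); al=np.degrees(-np.arcsin(R[2,0])); ps=np.degrees(np.arctan2(R[1,0],R[0,0]))
    off=(q[1:]-[-.003+.148*(-.023-q[0]),.2351+.288*(-.023-q[0])])*1000
    print('t',s['t'],'eye rack mm',(q*1000).round(1),'off axis y,z',off.round(1),'al',al.round(2),'psi',ps.round(2),'roll',np.degrees(np.arcsin(R[2,2])).round(2),'F',s['contact_force'].round(1),'Frack',(s['contact_force']@Rr).round(1),'w',s['width'].round(3),'j',s['joints'].round(3))
cur()
a=sys.argv[1:]
if a:
    x,al=float(a[0])/1000,float(a[1]); dy,dz=[float(v)/1000 for v in (a[2:4] if len(a)>3 else (0,0))]
    psi=float(a[4]) if len(a)>4 else -27.1
    go(tcp(x,al,dy,dz,psi),psi,al)
E
python3 tgt.py -110 38 0 15
```

```text
Traceback (most recent call last):
  File "tgt.py", line 13, in <module>
    cur()
    ~~~^^
  File "tgt.py", line 12, in cur
    print('t',s['t'],'eye rack mm',(q*1000).round(1),'off axis y,z',off.round(1),'al',al.round(2),'psi',ps.round(2),'roll',np.degrees(np.arcsin(R[2,2])).round(2),'F',s['contact_force'].round(1),'Frack',(s['contact_force']@Rr).round(1),'w',s['width'].round(3),'j',s['joints'].round(3))
                                                                                                                                                                                                                                               ^^^^^^^^^^^^^^^^
AttributeError: 'float' object has no attribute 'round'
```

```bash
sed -i "s/s\['width'\].round(3)/round(s['width'],3)/" tgt.py; python3 tgt.py -110 38 0 15
```

```text
t 11.375 eye rack mm [-113.4   42.4  293.9] off axis y,z [32.  32.8] al 27.85 psi -29.2 roll 0.79 F [ 0.3 -0.1 -2.1] Frack [ 0.3  0.  -2.1] w 0.177 j [-0.162  0.041 -1.177 -0.706 -0.306 -2.99 ]
t 11.375 shift norm [-0.049  -0.0445 -0.0393] turn norm [0.0303 0.0478 0.0089] deg 10.3
```

```bash
python3 -m crank '0 0 0 0.01 0.016 0.003 0; 0 -0.005 0 0.01 0.016 0.003 0; -0.01 -0.01 -0.008 0.01 0.016 0.003 0; -0.013 -0.01 -0.01 0 0 0 0; -0.013 -0.01 -0.01 0 0 0 0; -0.013 -0.01 -0.01 0 0 0 0; 0 0 0 0 0 0 0'; python3 tgt.py -110 38 0 15
```

```text
t: 12.25
position: [0.5243, -0.1182, 0.1894]
tcp_rot: [1.633, 0.156, -0.886]
contact_force: [-0.1, -0.4, -0.6]
width: 0.18
t 12.25 eye rack mm [-110.1    8.5  274.8] off axis y,z [-1.4 14.6] al 38.08 psi -27.25 roll 0.09 F [-0.1 -0.4 -0.6] Frack [ 0.1 -0.4 -0.6] w 0.18 j [-0.3   -0.054 -1.072 -0.345 -0.138 -3.034]
t 12.25 shift norm [0.0018 0.0024 0.0008] turn norm [ 0.0002 -0.0006  0.0004] deg 0.1
```

```bash
python3 -m crank '0.001 0.002 -0.01 0 0 0 0; 0.001 0.001 -0.01 0 0 0 0; 0 0 -0.009 0 0 0 0; 0 0 0 0 0 0 0; 0 0 0 0 0 0 0'; python3 tgt.py -110 38; python3 -c "
from h import *
s,p,d=snap('wrist','w6'); crop(p,200,440,30,250,'w6c',3)"; python3 peg.py w6
```

```text
t: 12.88
position: [0.5264, -0.1165, 0.1761]
tcp_rot: [1.633, 0.155, -0.884]
contact_force: [-0.1, -0.9, -0.9]
width: 0.177
t 12.875 eye rack mm [-109.1   10.9  261.5] off axis y,z [1.2 1.6] al 38.0 psi -27.18 roll 0.07 F [-0.1 -0.9 -0.9] Frack [ 0.3 -0.8 -0.9] w 0.177 j [-0.293 -0.019 -1.1   -0.41  -0.142 -3.031]
t 12.875 shift norm [-0.0024 -0.0009 -0.0027] turn norm [ 0.0003 -0.0002  0.0002] deg 0.1
-0.14 few 0
-0.07 1874 1663 root y,z [-68.5 237.9] slope y,z [-0.02   0.205] tip@60 [-69.7 249.9] minx -0.0809
0 903 871 root y,z [ -3.  235.1] slope y,z [0.147 0.288] tip@60 [  5.6 252.1] minx -0.0797
0.07 1465 1432 root y,z [ 66.7 235.1] slope y,z [0.001 0.212] tip@60 [ 66.8 247.6] minx -0.0808
0.14 808 808 root y,z [136.8 235.1] slope y,z [-0.004  0.218] tip@60 [136.6 247.9] minx -0.0545
eye px 2794 294 358 22 142
eye tool [-45.1  71.6   3.6] tilt [ 1.314 -2.515] rack [-103.1    9.   260.4] res 0.00426
```

View pics/w6c.png

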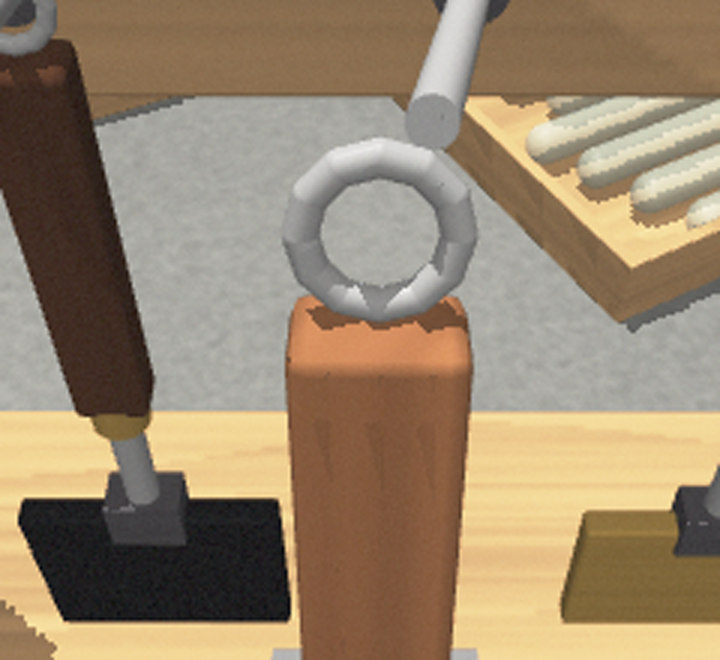

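```bash
python3 tgt.py -86 38
```

```text
t 12.925 eye rack mm [-109.1   10.9  261.6] off axis y,z [1.2 1.7] al 37.98 psi -27.19 roll 0.07 F [-0.2  0.1 -1. ] Frack [-0.2 -0.1 -1. ] w 0.178 j [-0.293 -0.02  -1.1   -0.41  -0.142 -3.031]
t 12.925 shift norm [ 0.037  -0.029  -0.0168] turn norm [ 0.0004 -0.0001  0.0002] deg 0.1
```

```bash
python3 -m crank '0.007 -0.006 -0.004 0 0 0 0; 0.01 -0.008 -0.005 0 0 0 0; 0.01 -0.008 -0.004 0 0 0 0; 0.01 -0.007 -0.004 0 0 0 0; 0 0 0 0 0 0 0; 0 0 0 0 0 0 0'; python3 tgt.py -86 38; python3 -c "
from h import *
s,p,d=snap('wrist','w7'); crop(p,220,420,20,200,'w7c',3)"; python3 peg.py w7
```

```text
t: 13.68
position: [0.5447, -0.131, 0.1674]
tcp_rot: [1.633, 0.156, -0.885]
contact_force: [-0.0, -0.1, -1.1]
width: 0.174
t 13.675 eye rack mm [-86.2   6.4 252.8] off axis y,z [ 0.  -0.5] al 38.02 psi -27.19 roll 0.07 F [-0.  -0.1 -1.1] Frack [ 0.  -0.1 -1.1] w 0.174 j [-0.319  0.036 -1.085 -0.452 -0.123 -3.047]
t 13.675 shift norm [ 0.0005 -0.0001  0.0009] turn norm [ 0.0003 -0.0003  0.0002] deg 0.1
-0.14 few 0
-0.07 2873 2564 root y,z [-68.5 237.8] slope y,z [-0.017  0.207] tip@60 [-69.5 250. ] minx -0.0809
0 3067 1249 root y,z [ -3.2 234.6] slope y,z [0.152 0.311] tip@60 [  5.7 252.8] minx -0.0872
0.07 2400 2354 root y,z [ 66.7 235.1] slope y,z [0.    0.214] tip@60 [ 66.7 247.7] minx -0.0808
0.14 few 0
eye px 3784 294 358 2 142
eye tool [-48.8  70.8   1.5] tilt [ 0.004 -0.046] rack [-83.5   6.5 253.3] res 0.00325
```

View pics/w7c.png

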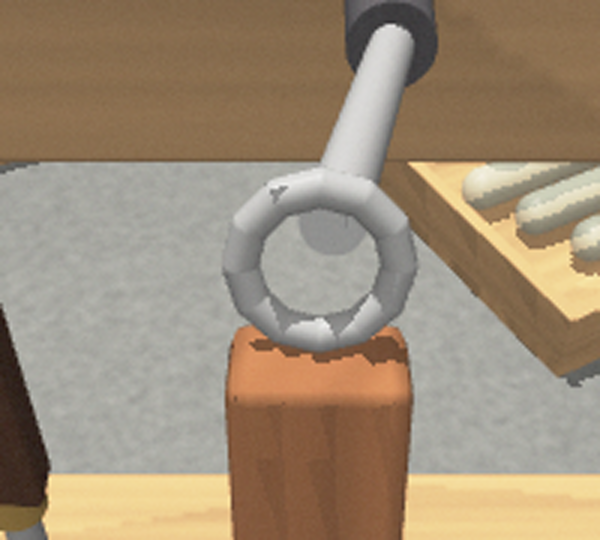

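```bash
for w in w3 w4 w5; do python3 peg.py $w | grep "eye tool"; done; python3 tgt.py -76 38 -0.3 0
```

```text
eye tool [-50.6  69.1   1.8] tilt [-0.001  0.001] rack [-300.   322.1  188.3] res 0.00031
eye tool [-50.7  69.    1.7] tilt [ 0.006 -0.002] rack [-339.3  320.9  258.9] res 0.00031
eye tool [-50.7  69.    1.7] tilt [ 0.003 -0.006] rack [-112.9   41.1  294.3] res 0.00031
t 13.725 eye rack mm [-86.3   6.4 252.9] off axis y,z [ 0.  -0.4] al 38.01 psi -27.19 roll 0.07 F [-1.1  0.4 -1.6] Frack [-1.2 -0.2 -1.6] w 0.173 j [-0.319  0.035 -1.086 -0.452 -0.123 -3.047]
t 13.725 shift norm [ 0.0167 -0.0125 -0.0051] turn norm [ 0.0003 -0.0002  0.0002] deg 0.1
```

```bash
python3 -m crank '0.004 -0.003 -0.001 0 0 0 0; 0.005 -0.004 -0.002 0 0 0 0; 0.005 -0.004 -0.001 0 0 0 0; 0.003 -0.002 -0.001 0 0 0 0; 0 0 0 0 0 0 0'; python3 tgt.py -62 37; python3 -c "
from h import *
s,p,d=snap('wrist','w8'); crop(p,220,420,20,200,'w8c',3)"
```

```text
t: 14.35
position: [0.5533, -0.1376, 0.165]
tcp_rot: [1.633, 0.155, -0.884]
contact_force: [-0.4, 0.0, -1.4]
width: 0.171
t 14.35 eye rack mm [-75.5   4.4 250.4] off axis y,z [-0.4  0.2] al 38.01 psi -27.2 roll 0.07 F [-0.4  0.  -1.4] Frack [-0.4 -0.1 -1.4] w 0.171 j [-0.329  0.057 -1.074 -0.462 -0.115 -3.053]
t 14.35 shift norm [ 0.0252 -0.0164 -0.0081] turn norm [-0.0022 -0.0051  0.0003] deg 1.0
```

View pics/w8c.png

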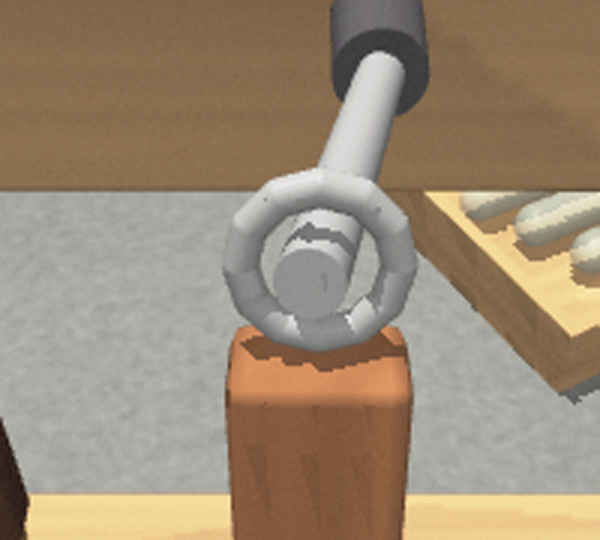

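```bash
python3 -m crank '0.006 -0.004 -0.002 -0.0005 -0.001 0 0; 0.007 -0.004 -0.002 -0.0006 -0.0014 0 0; 0.007 -0.005 -0.002 -0.0006 -0.0014 0 0; 0.005 -0.0034 -0.002 -0.0005 -0.0013 0 0; 0 0 0 0 0 0 0'; python3 tgt.py -44 31
```

```text
t: 15.02
position: [0.5658, -0.1458, 0.1608]
tcp_rot: [1.634, 0.141, -0.871]
contact_force: [0.3, -0.3, -1.7]
width: 0.176
t 15.025 eye rack mm [-62.1   2.7 246.2] off axis y,z [-0.1 -0.2] al 37.03 psi -27.15 roll 0.0 F [ 0.3 -0.3 -1.7] Frack [ 0.4 -0.1 -1.7] w 0.176 j [-0.339  0.096 -1.077 -0.523 -0.108 -3.06 ]
t 15.025 shift norm [ 0.0458 -0.0292 -0.0093] turn norm [-0.0152 -0.0298  0.0002] deg 6.0
```

```bash
python3 -m crank '0.0076 -0.0049 -0.0016 -0.0025 -0.005 0 0; 0.0076 -0.0049 -0.0016 -0.0025 -0.005 0 0; 0.0076 -0.0049 -0.0016 -0.0025 -0.005 0 0; 0.0076 -0.0049 -0.0015 -0.0025 -0.005 0 0; 0.0076 -0.0048 -0.0015 -0.0026 -0.005 0 0; 0.0076 -0.0048 -0.0015 -0.0026 -0.0048 0 0; 0 0 0 0 0 0 0'; python3 tgt.py -30 25.5;python3 -c "
from h import *
s,p,d=snap('wrist','w9'); crop(p,220,420,20,200,'w9c',3)"
```

```text
t: 15.9
position: [0.5884, -0.1603, 0.1559]
tcp_rot: [1.626, 0.055, -0.791]
contact_force: [-0.2, -1.0, -1.1]
width: 0.179
t 15.9 eye rack mm [-4.430e+01  1.000e-01  2.409e+02] off axis y,z [-0.  -0.3] al 31.04 psi -27.13 roll -0.01 F [-0.2 -1.  -1.1] Frack [ 0.3 -1.  -1.1] w 0.179 j [-0.35   0.214 -1.158 -0.827 -0.106 -3.077]
t 15.9 shift norm [ 0.038  -0.0242 -0.0053] turn norm [-0.0141 -0.0274  0.0002] deg 5.5
```

View pics/w9c.png

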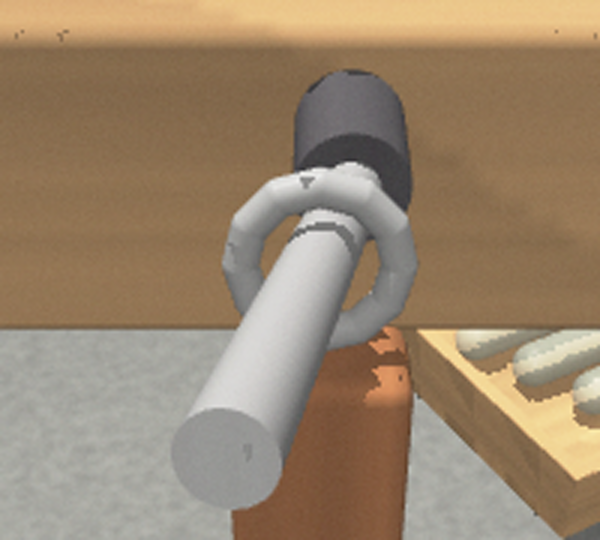

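```bash
python3 tgt.py -32 30 0 0 -28
```

```text
t 15.95 eye rack mm [-4.430e+01  1.000e-01  2.411e+02] off axis y,z [-0.  -0.1] al 31.04 psi -27.13 roll -0.01 F [ 0.3  0.3 -1.4] Frack [ 0.1  0.4 -1.4] w 0.18 j [-0.35   0.213 -1.158 -0.826 -0.106 -3.077]
t 15.95 shift norm [ 0.023  -0.0162 -0.0065] turn norm [-0.0027 -0.0051 -0.0048] deg 1.4
```

```bash
python3 -m crank '0.006 -0.004 -0.0016 -0.0007 -0.0013 -0.0012 0; 0.006 -0.004 -0.0016 -0.0007 -0.0013 -0.0012 0; 0.006 -0.004 -0.0016 -0.0007 -0.0013 -0.0012 0; 0.005 -0.004 -0.0016 -0.0006 -0.0012 -0.0012 0; 0 0 0 0 0 0 0'; python3 tgt.py -26 29 0 0 -28.3
```

```text
t: 16.58
position: [0.6002, -0.1684, 0.153]
tcp_rot: [1.627, 0.028, -0.788]
contact_force: [0.3, -1.0, -1.1]
width: 0.177
t 16.575 eye rack mm [-31.7  -1.6 237.8] off axis y,z [0.1 0.2] al 29.96 psi -28.0 roll -0.0 F [ 0.3 -1.  -1.1] Frack [ 0.7 -0.7 -1.1] w 0.177 j [-0.348  0.255 -1.153 -0.881 -0.122 -3.071]
t 16.575 shift norm [ 0.0118 -0.0084 -0.0034] turn norm [-0.0025 -0.0047 -0.0016] deg 1.0
```

```bash
python3 -m crank '0.003 -0.002 -0.001 -0.0006 -0.0012 -0.0004 0; 0.003 -0.002 -0.0008 -0.0006 -0.0012 -0.0004 0; 0.003 -0.002 -0.0008 -0.0006 -0.0012 -0.0004 0; 0.0028 -0.0024 -0.0008 -0.0006 -0.0011 -0.0004 0; 0 0 0 0 0 0 0; 0 0 0 0 0 0 0'; python3 tgt.py -24 28 0 0 -28.6; python3 -c "
from h import *
s,p,d=snap('wrist','w10'); crop(p,220,420,20,200,'w10c',3)"
```

```text
t: 17.32
position: [0.6059, -0.1725, 0.1515]
tcp_rot: [1.626, 0.01, -0.779]
contact_force: [0.2, -0.4, -1.4]
width: 0.177
t 17.325 eye rack mm [-26.2  -2.6 236.2] off axis y,z [-0.1  0.2] al 29.0 psi -28.27 roll -0.02 F [ 0.2 -0.4 -1.4] Frack [ 0.4 -0.3 -1.4] w 0.177 j [-0.349  0.282 -1.159 -0.93  -0.126 -3.071]
t 17.325 shift norm [ 0.0061 -0.004  -0.0012] turn norm [-0.0028 -0.0048 -0.0017] deg 1.0
```

View pics/w10c.png

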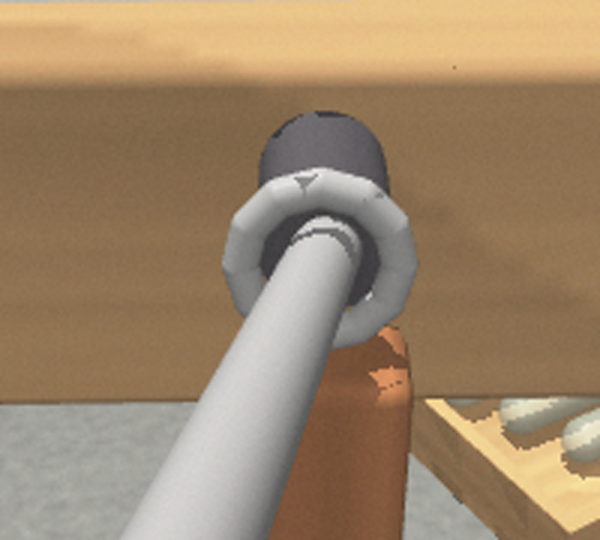

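```bash
python3 -m crank '0.0018 -0.0009 -0.001 -0.0008 -0.0014 -0.0004 0; 0.001 -0.0005 -0.001 0 0 0 0; 0 0 0 0 0 0 0'; python3 tgt.py -24 28 0 -1.2 -28.6; python3 -m crank '0.002 -0.001 -0.0006 -0.0008 -0.0014 -0.0004 0; 0 0 0 0 0 0 0'; python3 tgt.py -24 28 0 -1.2 -28.6
```

```text
t: 17.75
position: [0.6074, -0.1732, 0.1504]
tcp_rot: [1.625, 0.005, -0.776]
contact_force: [-0.4, 0.2, -1.2]
width: 0.181
t 17.75 eye rack mm [-25.   -2.5 235. ] off axis y,z [ 0.2 -0.6] al 28.72 psi -28.34 roll -0.01 F [-0.4  0.2 -1.2] Frack [-0.4  0.  -1.2] w 0.181 j [-0.349  0.292 -1.162 -0.949 -0.128 -3.071]
t 17.75 shift norm [ 0.0033 -0.0027 -0.0014] turn norm [-0.002  -0.0035 -0.0014] deg 0.8
t: 18.0
position: [0.6084, -0.1737, 0.1501]
tcp_rot: [1.625, -0.0, -0.773]
contact_force: [-0.1, 0.3, -1.5]
width: 0.176
t 18.0 eye rack mm [-24.3  -2.5 234.7] off axis y,z [ 0.3 -0.8] al 28.41 psi -28.43 roll -0.01 F [-0.1  0.3 -1.5] Frack [-0.2  0.2 -1.5] w 0.176 j [-0.348  0.299 -1.166 -0.965 -0.13  -3.071]
t 18.0 shift norm [ 0.0012 -0.0016 -0.0008] turn norm [-0.0011 -0.002  -0.0009] deg 0.4
```

Still no contact; push on in about 0.7 mm steps.

```bash
for i in 1 2; do :; done; python3 -m crank '0.0012 -0.0006 -0.0006 0 0 0 0; 0 0 0 0 0 0 0'; python3 tgt.py ; python3 -m crank '0.0012 -0.0006 -0.0004 0 0 0 0; 0 0 0 0 0 0 0'; python3 tgt.py; python3 -c "
from h import *
s,p,d=snap('wrist','w11'); crop(p,220,420,20,200,'w11c',3)"
```

```text
t: 18.25
position: [0.609, -0.174, 0.15]
tcp_rot: [1.625, -0.0, -0.773]
contact_force: [-0.1, -0.0, -0.8]
width: 0.179
t 18.25 eye rack mm [-23.6  -2.5 234.6] off axis y,z [ 0.4 -0.7] al 28.41 psi -28.42 roll -0.01 F [-0.1 -0.  -0.8] Frack [-0.  -0.  -0.8] w 0.179 j [-0.348  0.3   -1.165 -0.965 -0.13  -3.071]
t: 18.5
position: [0.6096, -0.1743, 0.1498]
tcp_rot: [1.625, -0.0, -0.773]
contact_force: [-0.6, 0.9, 0.3]
width: 0.176
t 18.5 eye rack mm [-23.   -2.5 234.4] off axis y,z [ 0.5 -0.7] al 28.41 psi -28.43 roll -0.01 F [-0.6  0.9  0.3] Frack [-1.   0.5  0.3] w 0.176 j [-0.348  0.302 -1.164 -0.965 -0.13  -3.071]
```

View pics/w11c.png

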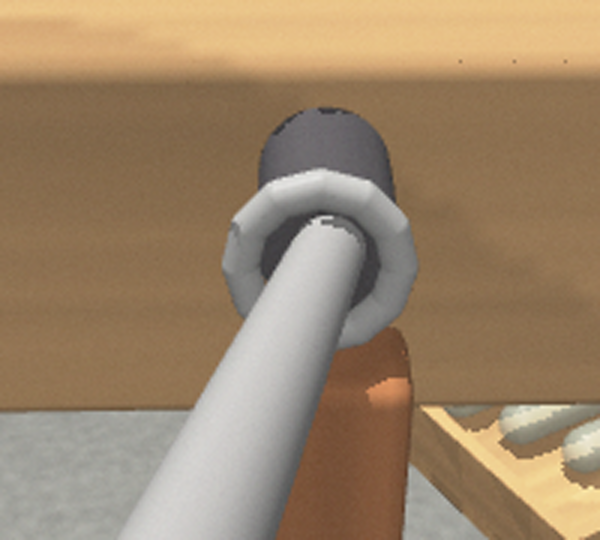

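```bash
python3 -m crank '0.001 -0.0005 0 0 0 0 0; 0 0 0 0 0 0 0'; python3 tgt.py ; python3 -m crank '0.001 -0.0005 0 0 0 0 0; 0 0 0 0 0 0 0'; python3 tgt.py
```

```text
t: 18.8
position: [0.61, -0.1746, 0.1497]
tcp_rot: [1.625, -0.0, -0.773]
contact_force: [-3.1, 0.5, -0.7]
width: 0.179
t 18.8 eye rack mm [-22.5  -2.5 234.3] off axis y,z [ 0.6 -0.6] al 28.41 psi -28.42 roll -0.01 F [-3.1  0.5 -0.7] Frack [-3.  -0.9 -0.7] w 0.179 j [-0.349  0.302 -1.162 -0.964 -0.13  -3.071]
t: 19.05
position: [0.6105, -0.1748, 0.1497]
tcp_rot: [1.625, -0.0, -0.773]
contact_force: [-3.8, 1.8, 0.0]
width: 0.175
t 19.05 eye rack mm [-21.9  -2.5 234.3] off axis y,z [ 0.7 -0.5] al 28.41 psi -28.43 roll -0.01 F [-3.8  1.8  0. ] Frack [-4.2 -0.1  0. ] w 0.175 j [-0.349  0.302 -1.161 -0.963 -0.13  -3.071]
```

```bash
python3 -c "
from h import *
s,p,d=snap('wrist','w12'); crop(p,220,420,20,200,'w12c',3)"; python3 - <<'E'
from h import *
a=cv2.imread('pics/w11.png');b=cv2.imread('pics/w12.png'); 
for t in('w10','w11','w12'):
    f=np.load(f'pics/{t}.npz'); C=cam('wrist',f['pos'],f['rot']); T=Ro.from_rotvec(f['rot']).as_matrix(); L=(cloud(f['d'],C)-f['pos'])@T
    hsv=cv2.cvtColor(f['p'],cv2.COLOR_RGB2HSV)
    m=np.zeros((400,640),bool); m[70:140,290:362]=1; m&=(hsv[...,1]<60)&(hsv[...,2]>120)&(L[...,1]>.0695)&(L[...,1]<.08)&(abs(L[...,2]-.0017)<.011)
    # collar pixels dark
    q=L[m]; al=np.radians(25); fw=q@[np.cos(al),np.sin(al),0]; print(t,len(q),np.percentile(fw,[5,25,50,75]).round(4))
E
```

```text
w10 1036 [-0.0228 -0.0185 -0.0178 -0.0172]
w11 1070 [-0.0269 -0.0191 -0.0183 -0.0176]
w12 987 [-0.0262 -0.0198 -0.019  -0.0185]
```

View pics/w12c.png

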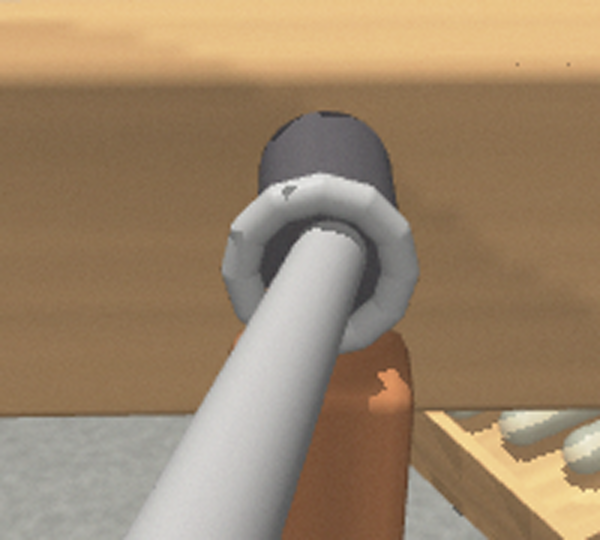

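```bash
python3 -m crank '0.001 -0.0005 -0.0004 0 0 0 0; 0 0 0 0 0 0 0'; python3 tgt.py ; python3 -m crank '0.001 -0.0005 0 0 0 0 0; 0 0 0 0 0 0 0' 30; python3 tgt.py;  python3 -m crank '0.001 -0.0005 0 0 0 0 0; 0 0 0 0 0 0 0' 20; python3 tgt.py
```

```text
t: 19.35
position: [0.611, -0.1751, 0.1496]
tcp_rot: [1.625, -0.0, -0.773]
contact_force: [-6.4, 2.2, 2.4]
width: 0.178
t 19.35 eye rack mm [-21.4  -2.5 234.2] off axis y,z [ 0.8 -0.4] al 28.4 psi -28.43 roll -0.01 F [-6.4  2.2  2.4] Frack [-6.7 -1.   2.4] w 0.178 j [-0.349  0.303 -1.16  -0.963 -0.129 -3.071]
t: 19.6
position: [0.6115, -0.1754, 0.1496]
tcp_rot: [1.625, -0.001, -0.773]
contact_force: [-5.0, 1.8, 1.3]
width: 0.175
t 19.6 eye rack mm [-20.8  -2.5 234.2] off axis y,z [ 0.8 -0.3] al 28.41 psi -28.44 roll -0.01 F [-5.   1.8  1.3] Frack [-5.3 -0.7  1.3] w 0.175 j [-0.349  0.304 -1.159 -0.962 -0.129 -3.071]
t: 19.85
position: [0.612, -0.1757, 0.1495]
tcp_rot: [1.625, -0.001, -0.774]
contact_force: [-5.8, 1.1, 1.3]
width: 0.178
t 19.85 eye rack mm [-20.3  -2.6 234.1] off axis y,z [ 0.8 -0.2] al 28.41 psi -28.45 roll -0.0 F [-5.8  1.1  1.3] Frack [-5.7 -1.7  1.3] w 0.178 j [-0.349  0.304 -1.158 -0.962 -0.129 -3.071]
```

```bash
python3 -m crank '0 0 0 0 0 0 0.22; 0 0 0 0 0 0 0.26; 0 0 0 0 0 0 0.32; 0 0 0 0 0 0 0.4; 0 0 0 0 0 0 0.5; 0 0 0 0 0 0 0.5; 0 0 0 0 0 0 0.5; 0 0 0 0 0 0 0.5'; python3 tgt.py; python3 -c "
from h import *
s,p,d=snap('wrist','w13')"
```

```text
t: 20.85
position: [0.6121, -0.1756, 0.1495]
tcp_rot: [1.625, -0.0, -0.773]
contact_force: [-0.2, -0.9, 0.7]
width: 0.494
t 20.85 eye rack mm [-20.2  -2.4 234.1] off axis y,z [ 1.  -0.2] al 28.41 psi -28.42 roll -0.01 F [-0.2 -0.9  0.7] Frack [ 0.3 -0.8  0.7] w 0.494 j [-0.349  0.304 -1.158 -0.962 -0.129 -3.071]
```

View pics/w13.png

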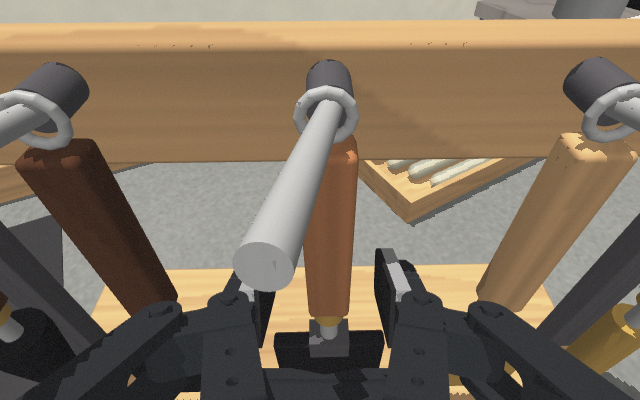

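```bash
cat > eyef.py <<'E'
from h import *
import sys
from scipy.optimize import least_squares
O=np.array([.62,-.1785,0]); Rr=Ro.from_euler('z',-27.1,degrees=True).as_matrix()
f=np.load(f"pics/{sys.argv[1]}.npz"); C=cam('wrist',f['pos'],f['rot']); Q=(cloud(f['d'],C)-O)@Rr; d=f['d']
hsv=cv2.cvtColor(f['p'],cv2.COLOR_RGB2HSV)
for y0,sl,sz in((-.073,0,.213),(-.003,.148,.288),(.067,0,.213)):
    ax=np.stack([y0+sl*(-.023-Q[...,0]),.2351+sz*(-.023-Q[...,0])],-1)
    rho=np.hypot(Q[...,1]-ax[...,0],Q[...,2]-ax[...,1])
    m=(d>0)&(Q[...,0]<-.018)&(Q[...,0]>-.033)&(rho>.0042)&(rho<.0105)&(hsv[...,1]<60)&(hsv[...,2]>105)
    q=Q[m]
    if len(q)<30: print(y0,len(q)); continue
    def res(p):
        n=np.array([1,p[3],p[4]]); n/=np.linalg.norm(n); e=q-p[:3]; h=e@n; rr=np.linalg.norm(e-np.outer(h,n),axis=1); return np.hypot(rr-.0065,h)-.0015
    r=least_squares(res,[-.0246,y0,.2336,0,0],loss='soft_l1',f_scale=.0005)
    print('eye',y0,len(q),(r.x[:3]*1000).round(1),'normal',r.x[3:].round(3),'med',np.median(abs(r.fun)).round(5))
    # handle front face line
    m=(d>0)&(hsv[...,1]>70)&(abs(Q[...,1]-y0)<.006)&(Q[...,2]>.12)&(Q[...,2]<.222)&(Q[...,0]<-.02)&(Q[...,0]>-.06)
    q=Q[m]
    if len(q)>50:
        k=np.ones(len(q),bool)
        for _ in range(6):
            c=np.polyfit(q[k][:,2],q[k][:,0],1); e=q[:,0]-np.polyval(c,q[:,2]); k=abs(e)<.0015
        print('  handle slope dx/dz',c[0].round(4),'x at z=.2',np.polyval(c,.2).round(4),k.sum(),len(q))
        c=q[k]; yaw=np.polyfit(c[:,1],c[:,0]-0*c[:,1],1); print('  face dx/dy',yaw[0].round(3))
E
python3 eyef.py w13
```

```text
eye -0.073 1449 [-23.  -73.4 233.7] normal [ 0.309 -0.284] med 0.00048
  handle slope dx/dz 0.0014 x at z=.2 -0.0292 5421 5426
  face dx/dy 0.004
eye -0.003 1508 [-22.9  -2.3 233.4] normal [-0.007 -0.039] med 0.00035
  handle slope dx/dz 0.0072 x at z=.2 -0.0292 5386 5412
  face dx/dy -0.002
eye 0.067 1551 [-23.7  66.9 233.7] normal [-0.21  -0.191] med 0.00045
  handle slope dx/dz 0.0006 x at z=.2 -0.0289 5445 5448
  face dx/dy 0.001
```

```bash
cat > kin2.py <<'E'
import kin; from kin import *
J2=np.array([[-.3,-.054,-1.072,-.345,-.138,-3.034],[-.293,-.019,-1.1,-.41,-.142,-3.031],[-.319,.036,-1.085,-.452,-.123,-3.047],[-.339,.096,-1.077,-.523,-.108,-3.06],[-.35,.214,-1.158,-.827,-.106,-3.077],[-.348,.255,-1.153,-.881,-.122,-3.071],[-.349,.304,-1.158,-.962,-.129,-3.071]])
P2=np.array([[.5243,-.1182,.1894],[.5264,-.1165,.1761],[.5447,-.131,.1674],[.5658,-.1458,.1608],[.5884,-.1603,.1559],[.6002,-.1684,.153],[.6121,-.1756,.1495]])
JJ=np.vstack([J,J2]);PP=np.vstack([P,P2])
best=None; rng=np.random.default_rng(0)
for i in range(40):
    p0=np.array([.45,.4,.2,.08,.285,0,0,0,0])+rng.normal(size=9)*[.15,.15,.1,0,0,.05,.4,.4,.05]
    s=least_squares(lambda p:np.concatenate([fk(j,p)[0]-q for j,q in zip(JJ,PP)]),p0)
    if best is None or s.cost<best.cost: best=s
kin.kp=best.x
if __name__=='__main__':
    print(best.x.round(3)); print(np.array([1000*(fk(j,best.x)[0]-q) for j,q in zip(JJ,PP)]).round(1))
E
python3 kin2.py
```

```text
[ 0.477  0.271  0.072  0.081  0.286  0.062  0.136 -0.327  0.001]
[[  0.4  -0.4  -1.5]
 [ 14.9  -2.6 -13.7]
 [ -5.5  -2.5 -11.3]
 [  2.4   2.1  28. ]
 [  6.2   5.5  20.3]
 [  2.6   1.7   9.7]
 [  1.3   1.2  22.7]
 [ -3.2   0.3 -11.9]
 [ -3.6   1.2   9. ]
 [  0.    0.5   8.4]
 [ -1.4   0.4   5.5]
 [ -3.6   1.2   0.8]
 [ -2.3   0.8 -17.3]
 [ -4.2   1.8 -21.5]
 [ -5.8   2.5 -27.2]]
```

```bash
sed -i 's/L1,L2,h,e,L,r0,a,b,n4=p$/L1,L2,h,e,L,r0,a,b,n4=p[:9]; L4=p[9] if len(p)>9 else 0/; s/return x+n4\*n+L\*t, t, y/return x+n4*n+L*t+L4*t0, t, y/' kin.py; sed -i 's/p0=np.array.*/p0=np.array([.45,.4,.2,.08,.2,0,0,0,0,.08])+rng.normal(size=10)*[.2,.2,.2,0,0.05,.1,1,1,.1,.1]/' kin2.py; python3 kin2.py
```

```text
[ 0.582  0.373  0.159  0.081  0.285 -0.     0.001 -0.136 -0.     0.139]
[[ 0.  -0.1 -0.1]
 [ 0.  -0.  -0. ]
 [-0.1  0.1  0.1]
 [ 0.1 -0.3  0.1]
 [-0.2 -0.3 -0. ]
 [-0.   0.1 -0.1]
 [-0.1  0.5  0.1]
 [-0.3 -0.2 -0.1]
 [-0.2 -0.  -0.4]
 [ 0.2  0.3  0.1]
 [ 0.2 -0.3  0.2]
 [ 0.1 -0.3  0.2]
 [ 0.1 -0.2 -0.1]
 [ 0.1  0.1 -0.1]
 [-0.1  0.2  0.2]]
```

```bash
cat > retreat.py <<'E'
import kin2,kin; from kin import *
O=np.array([.62,-.1785,0]); Rr=Ro.from_euler('z',-27.1,degrees=True).as_matrix()
s=env.sense(); p0=s['position']; j0=s['joints']
u=np.linspace(0,.0605,25); pg=O+(np.stack([-.023-u*.951,-.003+.148*.951*u,.2351+.288*.951*u-.003],1))@Rr.T
for al,b,dz in [(28.4,0,0),(28.4,.02,0),(28.4,.02,-.01),(28.4,.02,.01),(30,.02,0),(32,.03,0),(32,.03,-.01),(34,.045,0),(34,.045,-.01),(36,.06,0),(36,.06,-.01),(38,.08,-.01),(38,.08,0),(38,.12,0),(40,.12,0),(42,.14,.0)]:
    P=p0+Rr@[-b,0,dz]; j,dp,da=ik(P,-28.4,al,j0); L=(pg-P)@Rt(-28.4,al); k=L[:,0]<-.066
    fin=L[(L[:,0]>-.066)]
    print(al,b,dz,'j3',j[2].round(3),'err',dp.round(1),da.round(1),'clear',((L[k,1].min()-.042)*1000).round(1) if k.any() else None,'fingers y',(fin[:,1].min()*1000).round(1) if len(fin) else None,'handle bottom/pad z',(P-.019*tdir(-28.4,al))[2].round(3))
E
python3 retreat.py
```

```text
28.4 0 0 j3 -1.158 err 0.0 0.0 clear 10.8 fingers y 63.0 handle bottom/pad z 0.159
28.4 0.02 0 j3 -1.18 err 2.5 1.0 clear 20.3 fingers y 68.8 handle bottom/pad z 0.159
28.4 0.02 -0.01 j3 -1.18 err 4.4 1.8 clear 29.1 fingers y 78.6 handle bottom/pad z 0.149
28.4 0.02 0.01 j3 -1.18 err 0.5 0.2 clear 11.5 fingers y 58.9 handle bottom/pad z 0.169
30 0.02 0 j3 -1.171 err 0.0 0.0 clear 17.7 fingers y 66.9 handle bottom/pad z 0.159
32 0.03 0 j3 -1.152 err 0.0 0.0 clear 19.6 fingers y 68.5 handle bottom/pad z 0.16
32 0.03 -0.01 j3 -1.171 err 0.0 0.0 clear 28.1 fingers y 78.4 handle bottom/pad z 0.15
34 0.045 0 j3 -1.142 err 0.0 0.0 clear 24.9 fingers y 71.5 handle bottom/pad z 0.16
34 0.045 -0.01 j3 -1.161 err 0.0 0.0 clear 33.2 fingers y 81.4 handle bottom/pad z 0.15
36 0.06 0 j3 -1.13 err 0.0 0.0 clear 31.0 fingers y 73.8 handle bottom/pad z 0.161
36 0.06 -0.01 j3 -1.15 err 0.0 0.0 clear 39.0 fingers y 84.5 handle bottom/pad z 0.151
38 0.08 -0.01 j3 -1.147 err 0.0 0.0 clear None fingers y 90.7 handle bottom/pad z 0.151
38 0.08 0 j3 -1.126 err 0.0 0.0 clear None fingers y 82.8 handle bottom/pad z 0.161
38 0.12 0 j3 -1.18 err 1.5 0.7 clear None fingers y 107.5 handle bottom/pad z 0.161
40 0.12 0 j3 -1.152 err 0.0 0.0 clear None fingers y 106.6 handle bottom/pad z 0.162
42 0.14 0.0 j3 -1.142 err 0.0 0.0 clear None fingers y 118.9 handle bottom/pad z 0.162
```

```bash
python3 -m crank '-0.006 0.003 0 0.0015 0.003 0 0.5; -0.012 0.006 0 0.0024 0.0047 0 0.5; -0.0135 0.0069 0 0.0024 0.0047 0 0.5; -0.0135 0.0069 0 0.0024 0.0047 0 0.5; -0.0135 0.0069 0 0.0024 0.0047 0 0.5; -0.0135 0.0069 0 0.0024 0.0047 0 0.5; -0.0135 0.0069 0 0.0024 0.0047 0 0.5; -0.0135 0.0069 0 0.0024 0.0047 0 0.5; -0.018 0.009 0 0.0027 0.0052 0 0.5; -0.018 0.009 0 0.0027 0.0052 0 0.5; -0.018 0.009 0 0.0027 0.0052 0 0.5; -0.018 0.009 0 0.0025 0.005 0 0.5'; python3 tgt.py; python3 -c "
from h import *
s,p,d=snap('wrist','w14');snap('scene','s14')"; python3 eyef.py w14
```

```text
t: 22.4
position: [0.526, -0.1321, 0.1496]
tcp_rot: [1.636, 0.164, -0.927]
contact_force: [0.2, 0.2, 0.2]
width: 0.499
t 22.4 eye rack mm [-99.6  -3.  234.9] off axis y,z [-11.3 -22.3] al 39.88 psi -28.62 roll 0.26 F [0.2 0.2 0.2] Frack [0.  0.3 0.2] w 0.499 j [-0.326  0.04  -1.115 -0.452 -0.133 -3.036]
-0.073 0
-0.003 0
0.067 0
```

View pics/w14.png

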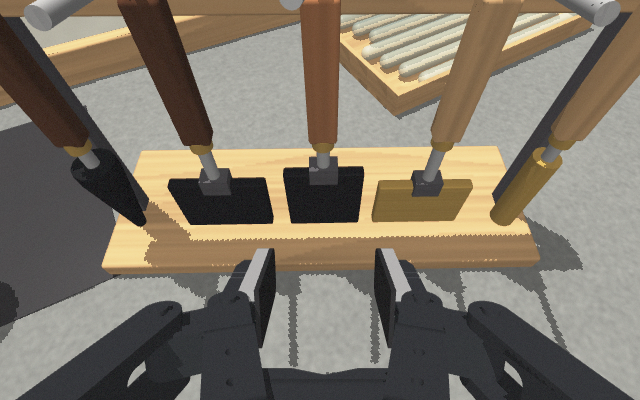

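View pics/s14.png

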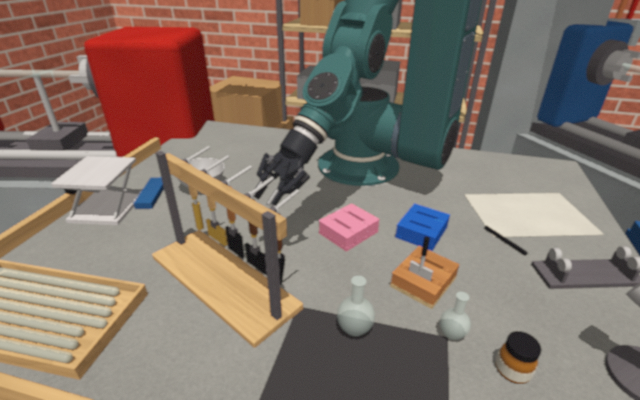

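```bash
python3 - <<'E'
from h import *
O=np.array([.62,-.1785,0]); Rr=Ro.from_euler('z',-27.1,degrees=True).as_matrix()
for t in('w13','w14'):
    f=np.load(f"pics/{t}.npz"); C=cam('wrist',f['pos'],f['rot']); Q=(cloud(f['d'],C)-O)@Rr; d=f['d']
    hsv=cv2.cvtColor(f['p'],cv2.COLOR_RGB2HSV)
    for y0 in(-.073,-.003,.067):
        m=(d>0)&(hsv[...,1]>70)&(abs(Q[...,1]-y0)<.012)&(Q[...,2]>.15)&(Q[...,2]<.22)&(Q[...,0]<-.02)&(Q[...,0]>-.06); q=Q[m]; k=np.ones(len(q),bool)
        for _ in range(6):
            c=np.polyfit(q[k][:,2],q[k][:,0],1); k=abs(q[:,0]-np.polyval(c,q[:,2]))<.0015
        w=q[k]; w=w[(w[:,2]<.21)]; yw=np.polyfit(w[:,1],w[:,0],1)
        print(t,y0,len(w),'tilt',c[0].round(3),'x@.19',(1000*np.polyval(c,.19)).round(1),'ycen',(w[:,1].min()+w[:,1].max())*500,'yaw',yw[0].round(3))
E
```

```text
w13 -0.073 5095 tilt 0.002 x@.19 -29.0 ycen -72.83054238540915 yaw 0.031
w13 -0.003 4861 tilt 0.007 x@.19 -29.2 ycen -3.0399116394262298 yaw -0.004
w13 0.067 5077 tilt 0.001 x@.19 -28.8 ycen 66.38166757801316 yaw -0.026
w14 -0.073 3306 tilt 0.001 x@.19 -29.1 ycen -72.83431044064876 yaw 0.018
w14 -0.003 3316 tilt 0.003 x@.19 -28.9 ycen -2.940256433628591 yaw 0.003
w14 0.067 3398 tilt 0.0 x@.19 -28.8 ycen 66.3055836033126 yaw -0.015
```

```bash
python3 -m crank '0 0 0 0 0 0 0.5; 0 0 0 0 0 0 0.5; 0 0 0 0 0 0 0.5; 0 0 0 0 0 0 0.5'; python3 -c "
from h import *
print(env.sense()['contact_force'].round(2)); print(env.sign_off())"
```

```text
t: 23.0
position: [0.5266, -0.1324, 0.1494]
tcp_rot: [1.636, 0.164, -0.927]
contact_force: [-0.3, 0.2, -0.8]
width: 0.499
[-0.28  0.2  -0.77]
the job is handed in; nothing more can be done
None
```

The paddle is hanging on the middle peg with its eye against the collar, released, and I handed the job in at about 23 s of the 72 s allowed.

**What I did:** I gripped the handle in the block and lifted the paddle 70 mm, straight out of its slot. The wrist camera showed the peg bent about 8° towards the rack's +y side and about 4° upward. I threaded the eye along that line, reading under about 1.5 N on the wrist. I then pushed until the eye met the collar, where the wrist force peaked at about 7 N. Then I opened the fingers and backed the gripper out without touching anything.

**Last checks after letting go, by wrist camera:**
- **Position:** the handle's front lies within 0.2 mm of its two neighbours along the peg and is centred on its place to about 0.2 mm. The neighbours' spacing matches the rack to about 1 mm.
- **Attitude:** its tilt is about 0.003 rad and its yaw about 0.003 rad.
- **Surroundings:** the scene picture shows the hung tools, spatula and flasks where they were. I judged this by eye and did not measure it. The wrist force after backing out was only noise.

**Things that did not go as planned:**
- **Joint limits:** the last joint stopped at its limit on the first swing, and the elbow did so in front of the rack. There the tool stopped short of its target and rode about 35 mm higher than commanded, clear of everything.
- **Tilted approach:** to stay within the elbow's range I came in with the paddle tilted and let it come upright against the collar.
- **Camera offsets:** the wrist camera and my first rack estimate differed by about 3 mm sideways and 1–2 mm along the peg. I therefore judged the fit relative to the peg and the neighbouring tools.
- **Eye not seen at the end:** in the last picture the eye itself was out of view, so "fully home" there rests on the handle. The eye was seen against the collar just after release.

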